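# Set up the box coder with today's stamp blocks

### The job

Get the box coder ready for today: swing its small clamp lever fully up to raise the presser bar, stand yesterday's grey-gripped stamp blocks upright in the white tray, and press every coloured stamp block that is there flush into the pocket with the tab of its colour (the other pockets stay empty). Only when all blocks are in place, swing the lever fully down again to clamp them, and leave the other things on the table where they are.

Things in the scene. Friction and masses are not known exactly. Their poses are not given: they have to be found in the camera images.
- coder: box coder, a low grey and white machine about 180 x 300 x 75 mm, fixed to the table. Its front (-x) half is a flat aluminium bed, top 24 mm above the table, with four square pockets in a row along its y, 58 mm apart; behind (+x) the pockets stands a white housing, 72 mm high, which begins 48 mm behind the pocket centres. Origin on the table; the row of pockets lies at x = 0 of its frame.
- clamp_lever (a joint): angle of the clamp lever, which turns a presser bar with it: 0 = fully down, the bar lies across the rear edge of all four blocks (1 mm above flush ones) and holds them in; 1.35 = fully up, the bar stands clear behind the pockets. Stiff with friction (about 2 N at the handle), it stays wherever it is left.
- lever_handle (a point): middle of the red handle of the clamp lever: a level round rod, 12 mm thick and 44 mm long, parallel to the hinge (the coder's y), standing out free to the coder's left side (+y) from the lever arm, whose outer face is 18 mm from this point. It may be pinched from above with the fingers in front of and behind the rod, or pushed. Some 48 mm above the table when down and 86 mm when up.
- lever_hinge (a point): point of the lever's hinge line beside lever_handle (same y of the coder's frame), 28 mm above the table. The handle goes round it at 58.5 mm radius: when down it lies 55 mm in front (-x) and 20 mm above, then swings up and back (+x).
- block_red: stamp block with red grip: steel plate 40 x 40 mm, 14 mm thick (its lowest 4 mm are a black rubber foot 36.5 mm square), with an upright red grip bar in the middle, 24 mm long along the block's x, 14 mm thick along its y, reaching from 14 to 48 mm above the underside. Origin: centre of the underside, z up. 0.1 kg. May be absent.
- pocket_red: the pocket marked by the flat red tab on the bed just in front of it; 43 mm square, 14 mm deep, chamfered mouth. Origin: centre of the pocket's floor, 10 mm above the table; a seated block has its origin there, and its plate is flush with the bed. Axes as the coder's; blocks fit in any quarter turn; which pocket is which colour varies.
- block_blue: stamp block with blue grip: steel plate 40 x 40 mm, 14 mm thick (its lowest 4 mm are a black rubber foot 36.5 mm square), with an upright blue grip bar in the middle, 24 mm long along the block's x, 14 mm thick along its y, reaching from 14 to 48 mm above the underside. Origin: centre of the underside, z up. 0.1 kg. May be absent.
- pocket_blue: the pocket marked by the flat blue tab on the bed just in front of it; 43 mm square, 14 mm deep, chamfered mouth. Origin: centre of the pocket's floor, 10 mm above the table; a seated block has its origin there, and its plate is flush with the bed. Axes as the coder's; blocks fit in any quarter turn; which pocket is which colour varies.
- block_yellow: stamp block with yellow grip: steel plate 40 x 40 mm, 14 mm thick (its lowest 4 mm are a black rubber foot 36.5 mm square), with an upright yellow grip bar in the middle, 24 mm long along the block's x, 14 mm thick along its y, reaching from 14 to 48 mm above the underside. Origin: centre of the underside, z up. 0.1 kg. May be absent.
- pocket_yellow: the pocket marked by the flat yellow tab on the bed just in front of it; 43 mm square, 14 mm deep, chamfered mouth. Origin: centre of the pocket's floor, 10 mm above the table; a seated block has its origin there, and its plate is flush with the bed. Axes as the coder's; blocks fit in any quarter turn; which pocket is which colour varies.
- block_green: stamp block with green grip: steel plate 40 x 40 mm, 14 mm thick (its lowest 4 mm are a black rubber foot 36.5 mm square), with an upright green grip bar in the middle, 24 mm long along the block's x, 14 mm thick along its y, reaching from 14 to 48 mm above the underside. Origin: centre of the underside, z up. 0.1 kg. May be absent.
- pocket_green: the pocket marked by the flat green tab on the bed just in front of it; 43 mm square, 14 mm deep, chamfered mouth. Origin: centre of the pocket's floor, 10 mm above the table; a seated block has its origin there, and its plate is flush with the bed. Axes as the coder's; blocks fit in any quarter turn; which pocket is which colour varies.
- old_a: yesterday's stamp block with grey grip, shape and size as block_red; it sits in the red pocket at the start. May be absent.
- old_b: yesterday's stamp block with grey grip, shape and size as block_red; it sits in the blue pocket at the start. May be absent.
- old_c: yesterday's stamp block with grey grip, shape and size as block_red; it sits in the yellow pocket at the start. May be absent.
- tray: open white tray 110 (its x) x 180 (its y) x 20 mm, walls and floor 4 mm, fixed to the table. Origin: centre of the underside.
- label_roll: roll of stickers, 69 mm wide, 40 mm high; a bystander. Origin: centre of the underside.
- cutter_big: steel ring cutter, 70 mm wide, 34 mm high; a bystander. Origin: centre of the underside.
- tape_roll: roll of brown tape, 92 mm wide, 48 mm high; a bystander. Origin: centre of the underside.
- nozzle: steel piping nozzle, 27 mm wide, 40 mm high; a bystander. Origin: centre of the underside.
Things that resemble listed ones, but are neither listed nor needed, are in the scene too. Leave any orange look-alike of the old_b alone.

How it is judged:
By the outcome, as a careful person would: the job done as asked, in the order asked, and still so for the second after the job is handed in, with the robot touching nothing.
Of block_red, block_blue, block_yellow, block_green only 3 to 4 are there at a start; the rules pass over those that are not, and their reading is None.
Of old_a, old_b, old_c only 2 to 3 are there at a start; the rules pass over those that are not, and their reading is None.
At some moment in a run one of block_red, block_blue, block_yellow, block_green may be knocked a few centimetres aside while the robot is not near it.
Once in a run the grip may slacken for a moment while it holds something.
It also fails if it takes over 210 s, if anything falls off the work surface, if the arm or the gripper's body presses on something with over 40 N, if the wrist force passes 120 N, or if a joint passes its speed limit or range.

### The arm

A 6-joint arm with a two-finger parallel gripper is mounted at the origin on a cart in front of the work surface, level with it; the furniture and walls round the work are solid. World frame = base frame: x ahead of the robot, y to its left, z up, the work surface at z = 0. Lengths are in m, angles in rad, forces in N, time in s.
With the tool pointing down it reaches from about 0.4 to 0.825 m from the base axis. Payload 7 kg.
Tool frame: the origin (TCP) lies at the centre of the arm's flange, where the gripper is bolted on; the fingertips stand 178 mm ahead of it and the grasp point (between the pads) lies 159 mm ahead of it; z points along the fingers, y is the direction in which the jaws open and shut (so a half turn about z gives the same grasp; the last joint's range is limited). The gripper opens to 88 mm and grips with 3 to 60 N. Pads are 19 mm wide; open, the fingers measure 130 mm over their backs; the gripper's body (78 mm by 193 mm) begins 47 mm behind the grasp point.
Start: joints at [0.288, 0.359, 0.012, 0, -1.224, -0.288], TCP at [0.675, -0, 0.405] pointing down, gripper open.
Joint ranges: [-3.07, 3.07], [-1.43, 2.12], [-1.02, 1.25], [-3.03, 1.67], [-3.05, -0], [-3.03, 3.03]. Speed limits (rad/s): [2.39, 2.39, 3.01, 3.14, 3.14, 3.14].

### API

Orientations are given as [roll, pitch, yaw] about the fixed x, y, z axes, in that order (R = Rz(yaw) Ry(pitch) Rx(roll)).
In Python, from station import arm gives the robot as it stands.
- The arm moves only by the shell command python3 -m handwheel 'ROWS' [OPENING] [FORCE]. ROWS is JSON, a list of rows, each a list of 4 numbers: the shift along the world's x, y, z in cm, then the turn about the world's z in rad. In form: [[dx, dy, dz, yaw], ...]. A call has 1 to 20 rows; each row shifts and turns the commanded pose from where the row before left it; what a row does not reach is not made up. A row lasts 1/10 s, in which the tool goes at most 50 mm and 8.59 degrees, less where a joint would pass 70% of its speed; a pose out of reach is approached as far as the arm can. A call is refused whole if a number of a shift passes 5 or a number of a turn 0.15, either way. A call with a gripper value outside its range is refused whole. OPENING is the closure, from 0 (fully open) to 1 (shut), set as the call begins (- or left out, the last holds). The fingers move at their own pace and stop on an object; FORCE is the grip in N (left out, the last holds). Time passes only in rows, so rows that do not move let the fingers close. It gives the time, the measured TCP pose, the force and the opening at its end, in the units of the state.
- arm.get_state(): the state, without advancing time (a new reading comes with each control period).
- arm.grab_frame(name): name is "scene" or "side" or "wrist"; returns a dict with "image" (420x560x3 uint8, red, green, blue), "depth" (420x560 float32, m along the optical axis (not along the pixel's ray), 0 where there is no reading), "vfov" (degrees; the focal length in pixels is half the picture's height over the tangent of half this angle, whatever the lens; pixels are square), "cx", "cy" (the principal point, pixels), "rvec" (rotation vector, rad) and "tvec" (3), from world to camera coordinates, as OpenCV has them. Camera axes: x right, y down, z forward; pixel columns grow to the right and rows downward; lengths in m; the calibration is good to about 2 mm. A picture is of the moment at which its call begins.
- arm.job_done(): hands the job in, once; it reports no verdict.
The state is a dict: "t": time; "q": joint angles; "qd": joint speeds; "joint_efforts": joint torques, N m; "eef_pos": TCP position; "ee_rot": TCP orientation; "force": force on the tool from outside, world axes, zero at the start; "moment": the same for the moment, N m; "width": finger opening in m.
Only numpy, scipy, OpenCV 4.12 (cv2) and the standard library are available. Lean on these libraries where they do the work, as an engineer would, in place of code of your own. Each camera call takes 0.05 s, during which the arm holds its last target.

## Working session

There is one attempt and no reset: what is moved stays moved. The work goes in short steps, Python scripts to look and compute and a shell command to move; the robot and the scene stay as the last step left them, time stands still between calls to the robot, and variables do not carry over. Pictures are saved under pics/ and viewed, and the job is handed in when it is done.

```bash
ls; mkdir -p pics; cat > h.py <<'E'
import numpy as np, cv2
from station import arm
def grab(n,fn=None):
    f=arm.grab_frame(n)
    if fn: cv2.imwrite('pics/'+fn, cv2.cvtColor(f['image'],cv2.COLOR_RGB2BGR))
    return f
def cloud(f):
    d=f['depth'].astype(float); H,W=d.shape
    fl=H/2/np.tan(np.radians(f['vfov'])/2)
    u,v=np.meshgrid(np.arange(W),np.arange(H))
    P=np.stack([(u-f['cx'])/fl*d,(v-f['cy'])/fl*d,d],-1)
    R,_=cv2.Rodrigues(np.array(f['rvec'],float))
    return (P-np.array(f['tvec'],float).reshape(3))@R
def proj(f,p):
    fl=f['image'].shape[0]/2/np.tan(np.radians(f['vfov'])/2)
    R,_=cv2.Rodrigues(np.array(f['rvec'],float))
    c=np.atleast_2d(p)@R.T+np.array(f['tvec'],float).reshape(3)
    return np.stack([c[:,0]/c[:,2]*fl+f['cx'],c[:,1]/c[:,2]*fl+f['cy']],-1)
E
python3 - <<'E'
from h import *
for n in ['scene','side','wrist']:
    f=grab(n,n+'0.png'); print(n,f['vfov'],f['cx'],f['cy'],f['rvec'],f['tvec'])
print(arm.get_state())
E
```

```text
pics
scene 45.077856224522115 277.7065310358751 208.48001670719336 [ 2.00744721 -1.21246593  0.5288202 ] [-0.28582217  0.34591903  1.15861528]
side 46.819172186174576 287.53341260040884 217.8120906361382 [ 0.5597476  -2.52433602  1.35537603] [0.44531736 0.15781132 1.39322838]
wrist 61.47563612154331 282.10643665144516 211.77469569048327 [3.65934563e-04 3.10113220e+00 4.89386091e-01] [ 0.67367505 -0.03902595  0.39262884]
{'t': 0.15, 'q': array([ 2.88103153e-01,  3.59243520e-01,  1.12723376e-02, -2.58830157e-04,
       -1.22409218e+00, -2.88105869e-01]), 'qd': array([ 3.72804134e-05, -1.75179589e-03,  3.66834860e-03,  1.61033854e-03,
        3.50793250e-04,  4.04635471e-04]), 'joint_efforts': array([ 1.39394037e-04, -5.83274567e+01,  2.93289685e+01,  7.00122759e+00,
        8.75052094e-03, -9.76538854e-05]), 'eef_pos': array([ 6.74861511e-01, -1.81774634e-07,  4.03924625e-01]), 'ee_rot': array([ 3.14030870e+00, -1.26724781e-04, -1.57088707e+00]), 'force': array([ 0.46605271, -0.81233004, -0.79226923]), 'moment': array([ 0.00308308, -0.01803297,  0.07059248]), 'width': 0.0878169703891672}
```

View pics/scene0.png

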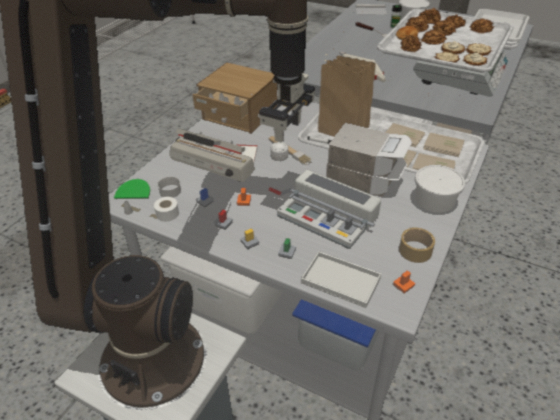

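View pics/side0.png

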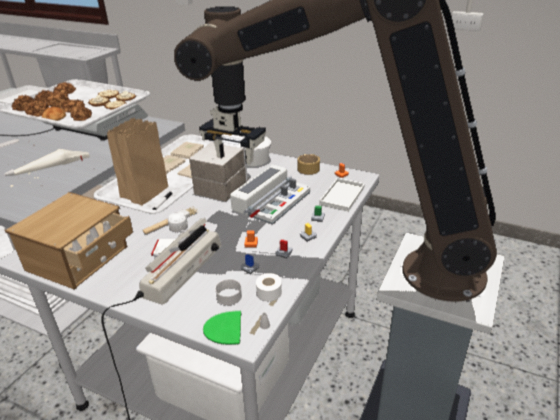

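View pics/wrist0.png

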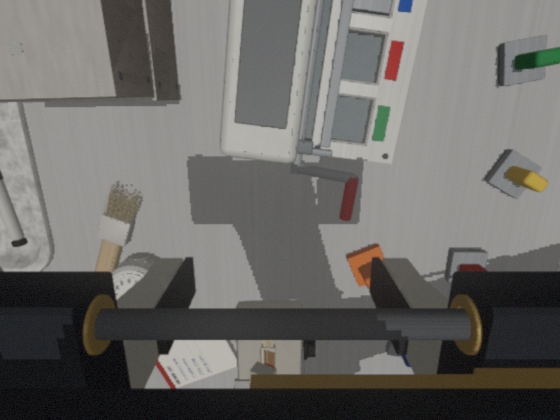

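The pictures show the coder mid-table with its red handle on the +y side, and blue, red, yellow and green blocks in front. There are two orange look-alikes, and the tray is at the right front. I'll zoom in and measure.

```bash
python3 - <<'E'
from h import *
f=grab('scene'); im=cv2.cvtColor(f['image'],cv2.COLOR_RGB2BGR)
cv2.imwrite('pics/sc1.png',cv2.resize(im[150:310,100:460],None,fx=2.2,fy=2.2,interpolation=cv2.INTER_CUBIC))
g=grab('side'); im=cv2.cvtColor(g['image'],cv2.COLOR_RGB2BGR)
cv2.imwrite('pics/sd1.png',cv2.resize(im[140:340,190:400],None,fx=2.9,fy=2.9,interpolation=cv2.INTER_CUBIC))
# ortho map from scene cloud, 2mm px
for n,ff in (('sc',f),('sd',g)):
    P=cloud(ff); out=np.zeros((500,400,3),np.uint8); 
    m=(ff['depth']>0)&(P[...,2]<0.13)&(P[...,2]>-0.02)
    p=P[m]; c=ff['image'][m]
    o=np.argsort(p[:,2]); p=p[o];c=c[o]
    # row: x from 1.0 down, col: y from .5 to -.5
    r=((1.0-p[:,0])/0.002).astype(int); k=((0.5-p[:,1])/0.002).astype(int)
    ok=(r>=0)&(r<400)&(k>=0)&(k<500)
    out=np.zeros((400,500,3),np.uint8)
    for a in(0,1):
        for b in (0,1): out[np.clip(r[ok]+a,0,399),np.clip(k[ok]+b,0,499)]=c[ok][:,::-1]
    cv2.imwrite(f'pics/ortho_{n}.png',cv2.resize(out[:350],None,fx=1.6,fy=1.6))
E
```

```text
(no output)
```

View pics/sc1.png

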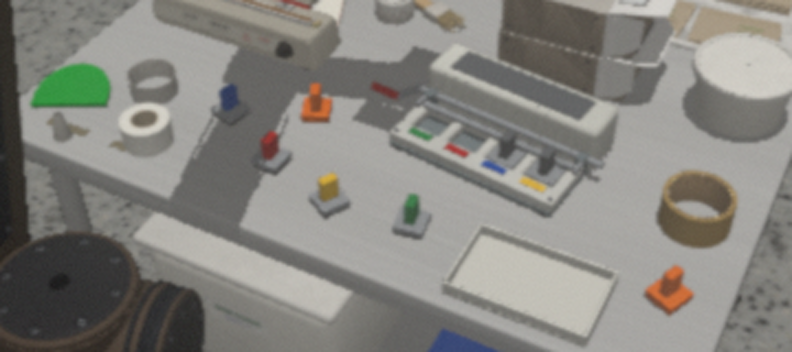

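View pics/sd1.png

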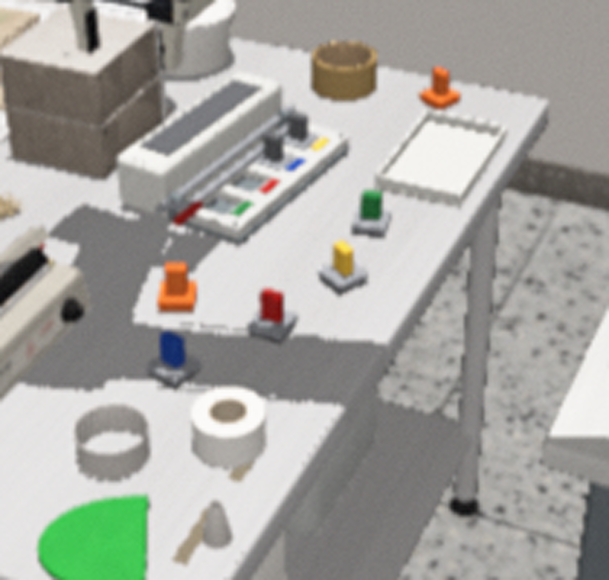

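View pics/ortho_sc.png

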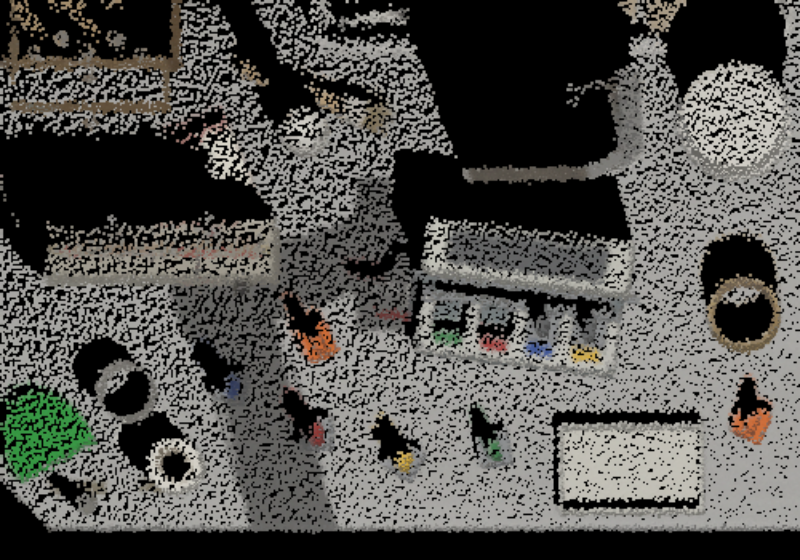

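View pics/ortho_sd.png

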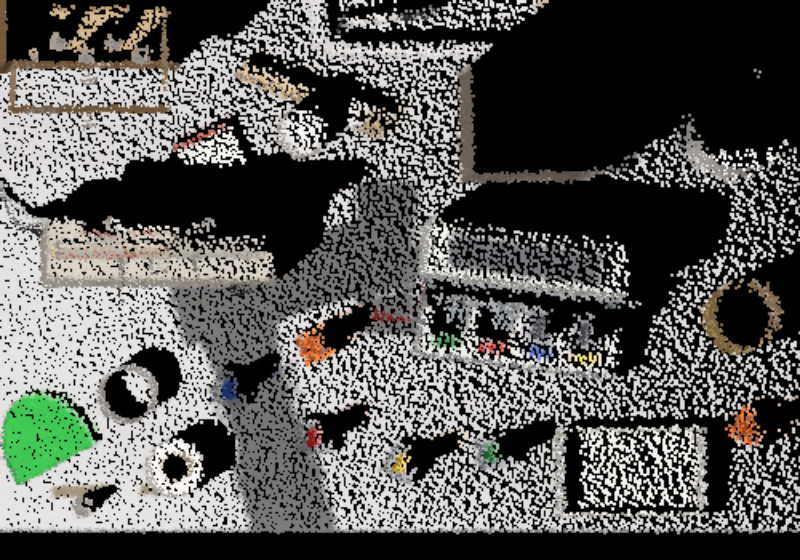

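Four coloured blocks are present. Going from +y to -y the pockets are green, red, blue, yellow, and the olds sit in blue and yellow. I'll move the wrist camera over the coder for accurate measurement.

```bash
python3 - <<'E'
from h import *
f=grab('wrist'); R,_=cv2.Rodrigues(f['rvec']); print(R, -R.T@f['tvec'])
E
python3 -m handwheel '[[-3,-3,0,0],[-4,-4,0,0],[-4,-4,0,0],[-3,-3,0,0],[0,0,0,0],[0,0,0,0]]'
python3 - <<'E'
from h import *
f=grab('wrist','w1.png'); R,_=cv2.Rodrigues(f['rvec']); print(-R.T@f['tvec'])
print(arm.get_state()['eef_pos'],arm.get_state()['t'])
E
```

```text
[[-9.99999033e-01 -1.52387400e-04  1.38231428e-03]
 [ 2.80760947e-04  9.51389218e-01  3.07991034e-01]
 [-1.36205286e-03  3.07991124e-01 -9.51388255e-01]] [ 0.67459685 -0.08372263  0.3845486 ]
t: 0.9
eef_pos: [0.5437, -0.1315, 0.4054]
ee_rot: [-3.14, 0.0, -1.572]
force: [0.7, -0.1, 0.6]
width: 0.0873
[ 0.54327064 -0.2151797   0.38567471]
[ 0.54436667 -0.13088252  0.40510597] 0.95
```

View pics/w1.png

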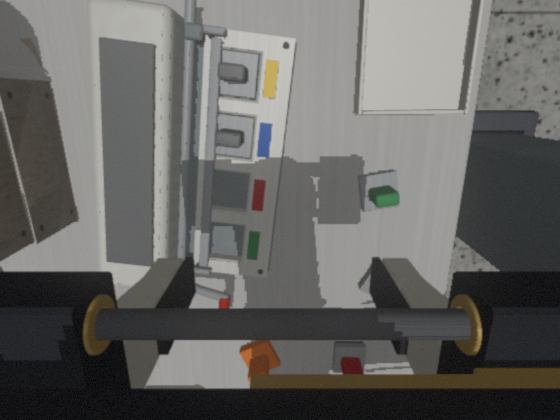

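```bash
cat >> h.py <<'E'
def ortho(f,z,x0,x1,y0,y1,s=0.0005):
    # image with rows = x descending from x1, cols = y descending from y1, at plane z
    H=int((x1-x0)/s);W=int((y1-y0)/s)
    c,r=np.meshgrid(np.arange(W),np.arange(H))
    p=np.stack([x1-r*s,y1-c*s,np.full(r.shape,z)],-1).reshape(-1,3)
    uv=proj(f,p).reshape(H,W,2).astype(np.float32)
    return cv2.remap(cv2.cvtColor(f['image'],cv2.COLOR_RGB2BGR),uv[...,0],uv[...,1],cv2.INTER_CUBIC)
def hsv(f): return cv2.cvtColor(f['image'],cv2.COLOR_RGB2HSV)
def cmask(f,c):
    h=hsv(f); H,S,V=h[...,0].astype(int),h[...,1],h[...,2]
    b=(S>110)&(V>40)
    if c=='red': return b&((H<5)|(H>172))
    if c=='orange': return b&(H>=6)&(H<16)
    if c=='yellow': return b&(H>=17)&(H<32)&(S>130)
    if c=='green': return b&(H>45)&(H<80)
    if c=='blue': return b&(H>105)&(H<130)
E
cat > blocks.py <<'E'
from h import *
import sys
for n in sys.argv[1:] or ['scene','side','wrist']:
    f=grab(n); P=cloud(f)
    for c in ['red','yellow','green','blue']:
        m=cmask(f,c)&(f['depth']>0)
        k,l,st,_=cv2.connectedComponentsWithStats(m.astype(np.uint8))
        for i in range(1,k):
            if st[i,4]<12: continue
            p=P[l==i]; md=np.median(p,0)
            if -0.01<md[2]<.12 and .3<md[0]<.8 and abs(md[1])<.42: print(n,c,st[i].tolist(),'med',md.round(4),'lo',p.min(0).round(3),'hi',p.max(0).round(3))
E
python3 blocks.py
python3 - <<'E'
from h import *
f=grab('wrist')
cv2.imwrite('pics/o1.png',ortho(f,.024,.48,.74,-.30,.05,.0005))
E
```

```text
scene red [270, 188, 11, 6, 29] med [0.6064 0.0083 0.0558] lo [ 0.601 -0.009  0.05 ] hi [0.615 0.029 0.06 ]
scene red [220, 211, 6, 11, 48] med [0.4527 0.1011 0.0402] lo [0.445 0.098 0.02 ] hi [0.466 0.108 0.051]
scene red [304, 216, 7, 5, 12] med [ 0.5708 -0.1146  0.0257] lo [ 0.566 -0.126  0.022] hi [ 0.574 -0.105  0.029]
scene yellow [245, 229, 8, 11, 65] med [ 0.4239 -0.0075  0.0407] lo [ 0.413 -0.015  0.02 ] hi [0.435 0.003 0.051]
scene yellow [337, 231, 10, 6, 24] med [ 0.5586 -0.229   0.0247] lo [ 0.551 -0.245  0.022] hi [ 0.565 -0.216  0.029]
scene green [285, 239, 4, 6, 16] med [ 0.4379 -0.1178  0.047 ] lo [ 0.427 -0.125  0.044] hi [ 0.447 -0.114  0.051]
scene blue [201, 189, 5, 5, 17] med [0.5149 0.2095 0.0479] lo [0.505 0.204 0.042] hi [0.525 0.215 0.052]
scene blue [320, 224, 9, 4, 16] med [ 0.5623 -0.1738  0.0257] lo [ 0.557 -0.188  0.024] hi [ 0.567 -0.16   0.031]
side red [280, 202, 6, 4, 12] med [ 0.5659 -0.1131  0.0271] lo [ 0.563 -0.133  0.021] hi [ 0.572 -0.1    0.029]
side red [250, 209, 10, 8, 35] med [0.6049 0.0182 0.0541] lo [ 0.598 -0.031  0.016] hi [0.645 0.0
[... 534 characters left out ...]
 0.223 0.052]
wrist red [253, 179, 13, 31, 298] med [ 0.569  -0.1171  0.0254] lo [ 0.562 -0.134  0.023] hi [ 0.576 -0.101  0.027]
wrist red [219, 297, 11, 12, 107] med [ 0.6055 -0.0055  0.0556] lo [ 0.559 -0.162  0.052] hi [0.613 0.002 0.306]
wrist red [341, 357, 23, 17, 318] med [0.4596 0.0974 0.0317] lo [0.448 0.095 0.016] hi [0.47  0.108 0.046]
wrist yellow [265, 60, 13, 36, 303] med [ 0.5551 -0.2334  0.0254] lo [ 0.549 -0.247  0.023] hi [ 0.561 -0.216  0.028]
wrist green [380, 199, 12, 6, 23] med [ 0.4432 -0.1152  0.0483] lo [ 0.437 -0.118  0.047] hi [ 0.447 -0.113  0.049]
wrist blue [259, 122, 13, 34, 324] med [ 0.5618 -0.1751  0.0255] lo [ 0.555 -0.191  0.023] hi [ 0.568 -0.158  0.027]
```

View pics/o1.png

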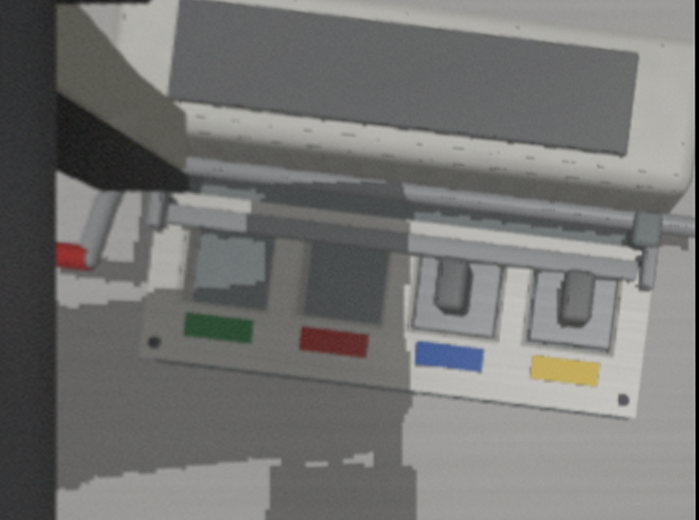

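```bash
python3 -m handwheel '[[2,4,-2,-0.06],[2.2,4,-2,-0.06],[2,4,-3,0],[0,2.1,-3,0],[0,0,0,0],[0,0,0,0],[0,0,0,0]]' 0.5 20
python3 - <<'E'
from h import *
f=grab('wrist','w2.png');f=grab('side','s2.png')
E
```

```text
t: 1.85
eef_pos: [0.6054, 0.0074, 0.3077]
ee_rot: [-3.14, 0.0, -1.69]
force: [0.3, -0.4, -0.3]
width: 0.0446
```

View pics/w2.png

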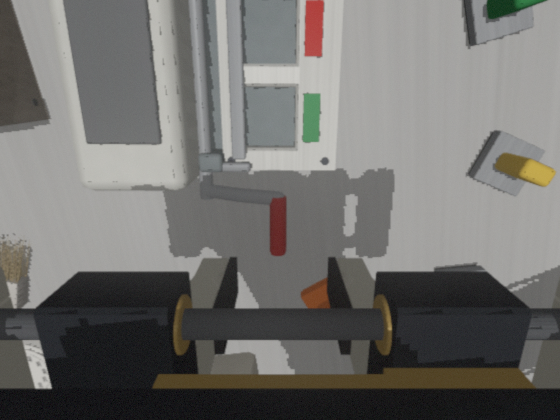

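```bash
python3 blocks.py wrist
python3 - <<'E'
from h import *
f=grab('wrist');P=cloud(f)
R,_=cv2.Rodrigues(f['rvec'])
print(-R.T@f['tvec'])
m=cmask(f,'red')&(f['depth']>0);p=P[m];p=p[(p[:,2]>.04)&(p[:,2]<.07)&(p[:,1]>-.05)&(p[:,1]<.05)]
c=p.mean(0);u,s,v=np.linalg.svd(p[:,:2]-c[:2],full_matrices=False);print(c,v[0],len(p),p.min(0),p.max(0))
cv2.imwrite('pics/o2.png',ortho(f,.024,.48,.74,-.20,.10,.0005))
E
```

```text
wrist red [305, 1, 18, 56, 920] med [ 0.5692 -0.1176  0.0254] lo [ 0.562 -0.134  0.022] hi [ 0.576 -0.1    0.028]
wrist red [270, 198, 16, 58, 853] med [0.6085 0.0094 0.0554] lo [ 0.601 -0.011  0.05 ] hi [0.616 0.031 0.058]
wrist yellow [496, 154, 59, 32, 1044] med [ 0.4329 -0.008   0.0469] lo [ 0.414 -0.016  0.017] hi [0.439 0.004 0.051]
wrist green [487, 0, 58, 19, 621] med [ 0.4494 -0.1128  0.0369] lo [ 0.432 -0.121  0.016] hi [ 0.452 -0.109  0.05 ]
[ 0.59469989 -0.07630327  0.28834995]
[0.60870959 0.00957767 0.05515737] [0.13552481 0.99077395] 859 [ 0.60134379 -0.01136442  0.05051618] [0.6166853  0.03129572 0.0577821 ]
```

View pics/o2.png

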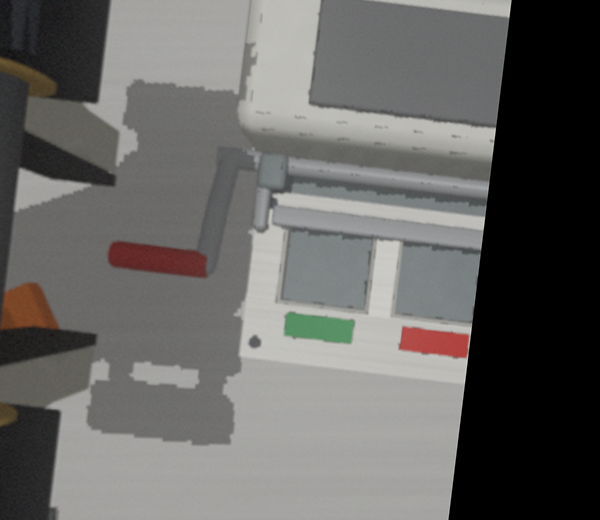

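```bash
python3 -m handwheel '[[0.3,0.15,-3,0],[0,0,-3,0],[0,0,-2.5,0],[0,0,-1.6,0],[0,0,0,0],[0,0,0,0]]'
python3 -m handwheel '[[0,0,0,0],[0,0,0,0],[0,0,0,0],[0,0,0,0],[0,0,0,0],[0,0,0,0]]' 1 15
```

```text
t: 2.65
eef_pos: [0.6082, 0.0086, 0.2066]
ee_rot: [-3.141, -0.0, -1.691]
force: [-0.9, -0.4, -0.2]
width: 0.0441
t: 3.25
eef_pos: [0.6088, 0.0089, 0.2063]
ee_rot: [-3.139, 0.0, -1.69]
force: [5.2, -2.2, -0.8]
width: 0.0114
```

```bash
python3 - <<'E'
import numpy as np
a0=np.arctan2(20,-55); a=a0-np.linspace(0,1.37,11); x=5.85*np.cos(a); z=5.85*np.sin(a)
for dx,dz in zip(np.diff(x),np.diff(z)): print([round(dx*.992,2),round(-dx*.125,2),round(dz,2),0],end=',')
E
```

```text
[np.float64(0.32), np.float64(-0.04), np.float64(0.73), 0],[np.float64(0.42), np.float64(-0.05), np.float64(0.68), 0],[np.float64(0.51), np.float64(-0.06), np.float64(0.62), 0],[np.float64(0.59), np.float64(-0.07), np.float64(0.54), 0],[np.float64(0.65), np.float64(-0.08), np.float64(0.46), 0],[np.float64(0.71), np.float64(-0.09), np.float64(0.36), 0],[np.float64(0.75), np.float64(-0.09), np.float64(0.26), 0],[np.float64(0.78), np.float64(-0.1), np.float64(0.15), 0],[np.float64(0.79), np.float64(-0.1), np.float64(0.05), 0],[np.float64(0.79), np.float64(-0.1), np.float64(-0.06), 0],
```

```bash
python3 -m handwheel '[[0.32,-0.04,0.73,0],[0.42,-0.05,0.68,0],[0.51,-0.06,0.62,0],[0.59,-0.07,0.54,0],[0.65,-0.08,0.46,0],[0.71,-0.09,0.36,0],[0.75,-0.09,0.26,0],[0.78,-0.1,0.15,0],[0.79,-0.1,0.05,0],[0.79,-0.1,-0.06,0],[0,0,0,0],[0.3,-0.04,0,0],[0,0,0,0],[0,0,0,0]]'
```

```text
t: 4.65
eef_pos: [0.6718, 0.0007, 0.2445]
ee_rot: [3.136, -0.001, -1.691]
force: [-14.9, 2.7, 13.0]
width: 0.0114
```

```bash
python3 -m handwheel '[[0,0,0,0],[0,0,0,0],[0,0,0,0],[0,0,3,0],[-2,-2,4,0],[-4,-4,4,0.1],[-4,-4,0,0.02],[0,0,0,0],[0,0,0,0]]' 0.5
python3 - <<'E'
from h import *
f=grab('wrist','w3.png');g=grab('scene','s3.png')
cv2.imwrite('pics/o3.png',ortho(f,.024,.48,.74,-.30,.10,.0005))
E
```

```text
t: 5.55
eef_pos: [0.5894, -0.0844, 0.3435]
ee_rot: [-3.14, 0.0, -1.572]
force: [0.5, -0.1, 0.4]
width: 0.044
```

View pics/w3.png

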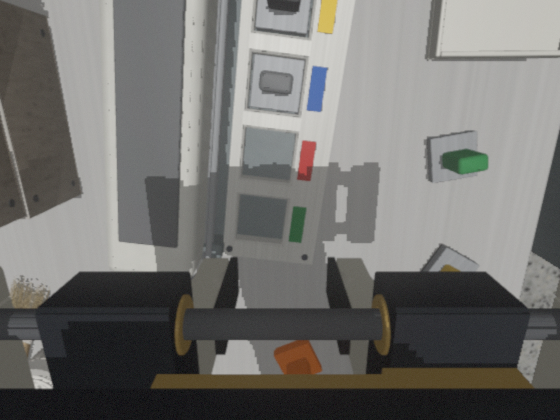

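View pics/o3.png

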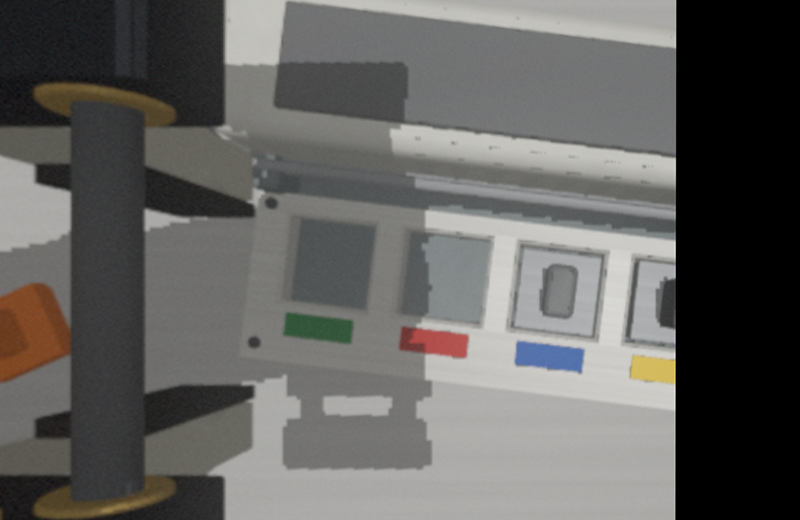

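```bash
cat > tabs.py <<'E'
from h import *
def onplane(f,uv,z):
    fl=f['image'].shape[0]/2/np.tan(np.radians(f['vfov'])/2)
    R,_=cv2.Rodrigues(np.array(f['rvec'],float)); t=np.array(f['tvec'],float).reshape(3)
    d=np.c_[(uv[:,0]-f['cx'])/fl,(uv[:,1]-f['cy'])/fl,np.ones(len(uv))]@R
    C=-R.T@t
    return C+d*((z-C[2])/d[:,2])[:,None]
def tabs(f):
    P=cloud(f); out={}
    for c in ['green','red','blue','yellow']:
        m=cmask(f,c)&(f['depth']>0)&(P[...,2]>.018)&(P[...,2]<.032)&(P[...,0]>.53)&(P[...,0]<.6)
        k,l,st,ce=cv2.connectedComponentsWithStats(m.astype(np.uint8))
        if k<2: continue
        i=1+np.argmax(st[1:,4]); x,y,w,h,a=st[i]
        if a<100: continue
        if x<=0 or y<=0 or x+w>=560: continue
        out[c]=onplane(f,ce[i:i+1],.0245)[0]; 
    return out
if __name__=='__main__':
    f=grab('wrist'); t=tabs(f)
    for c in t: print(c,t[c].round(4))
E
python3 tabs.py
```

```text
red [ 0.5691 -0.1173  0.0245]
blue [ 0.5619 -0.1749  0.0245]
```

```bash
python3 -m handwheel '[[-2,-2,2,0],[-3,-4,2,0],[0,-4,2,0],[0,-2,0,0],[0,0,0,0],[0,0,0,0],[0,0,0,0]]' 0.5
python3 tabs.py; python3 - <<'E'
from h import *
f=grab('wrist','w4.png')
o=ortho(f,.024,.53,.67,-.30,-.02,.00025)
cv2.imwrite('pics/o4.png',cv2.resize(o,(800,400)))
cv2.imwrite('pics/o4b.png',ortho(f,.0,.34,.54,-.42,0.03,.0006))
E
```

```text
t: 6.4
eef_pos: [0.5424, -0.1998, 0.4003]
ee_rot: [3.14, 0.0, -1.57]
force: [0.6, 0.4, 0.3]
width: 0.0437
green [ 0.576  -0.0626  0.0245]
red [ 0.5692 -0.1167  0.0245]
blue [ 0.562  -0.1745  0.0245]
yellow [ 0.5548 -0.2332  0.0245]
```

View pics/o4.png

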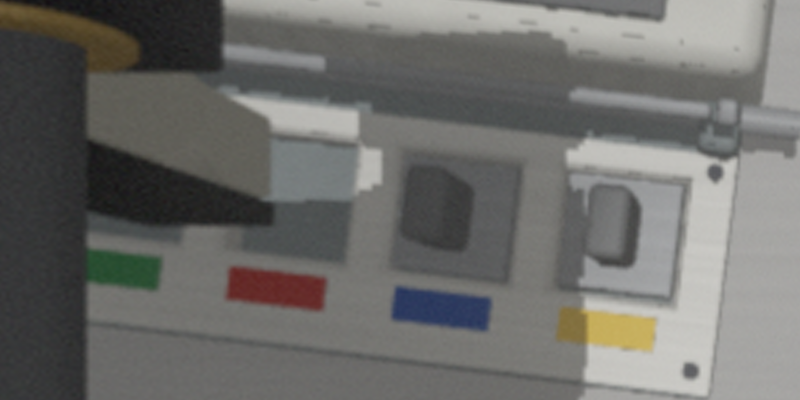

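View pics/o4b.png

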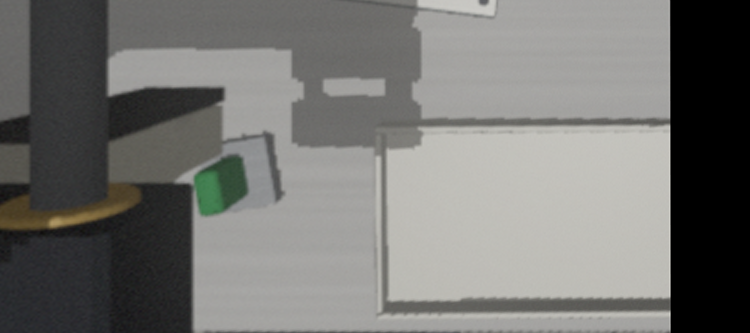

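```bash
python3 - <<'E'
from h import *
for n in ['wrist','scene','side']:
    f=grab(n);P=cloud(f).reshape(-1,3)
    for nm,(cx,cy) in {'b':(.5945,-.179),'y':(.5875,-.237)}.items():
        m=(abs(P[:,0]-cx)<.018)&(abs(P[:,1]-cy)<.016)&(P[:,2]>.053)&(P[:,2]<.064)
        p=P[m]
        if len(p)>5: print(n,nm,len(p),p.mean(0).round(4),p.min(0).round(4),p.max(0).round(4))
    m=(P[:,2]>.015)&(P[:,2]<.026)&(P[:,0]>.33)&(P[:,0]<.5)&(P[:,1]<-.18)&(P[:,1]>-.39)
    p=P[m]; 
    if len(p)>5: print(n,'tray',np.percentile(p,[1,99],axis=0).round(4))
E
```

```text
wrist b 349 [ 0.5932 -0.18    0.0574] [ 0.5814 -0.187   0.053 ] [ 0.6055 -0.1716  0.06  ]
wrist y 399 [ 0.5874 -0.2375  0.0576] [ 0.5755 -0.2447  0.0533] [ 0.5996 -0.2293  0.0602]
wrist tray [[ 0.3589 -0.3662  0.0151]
 [ 0.4691 -0.2003  0.0219]]
scene b 29 [ 0.5933 -0.178   0.0573] [ 0.5793 -0.1839  0.053 ] [ 0.6058 -0.1699  0.061 ]
scene y 30 [ 0.5866 -0.2362  0.0578] [ 0.5757 -0.2417  0.054 ] [ 0.601  -0.23    0.0626]
scene tray [[ 0.3577 -0.3778  0.0151]
 [ 0.471  -0.1976  0.0237]]
side b 19 [ 0.5903 -0.1754  0.0572] [ 0.5784 -0.1851  0.0533] [ 0.6029 -0.1672  0.0615]
side y 20 [ 0.586  -0.2343  0.0567] [ 0.573  -0.2438  0.053 ] [ 0.5957 -0.2263  0.0603]
side tray [[ 0.3561 -0.3801  0.0152]
 [ 0.4675 -0.1923  0.0247]]
```

```bash
python3 -m handwheel '[[0.5,0,-1,0.145],[0.5,0,-1,0.145],[0.5,0,-1,0.145],[0.5,0,-1,0.145],[0.5,-0.5,-1,0.145],[0.5,-0.5,-1,0.145],[0.5,-0.5,-1,0.145],[0.5,-0.5,-1,0.145],[0.5,-0.5,0,0.145],[0,-0.5,0,0.145],[0,0,0,0],[0,0,0,0]]' 0.55
python3 - <<'E'
from h import *
f=grab('wrist','w5.png')
cv2.imwrite('pics/o5.png',ortho(f,.024,.53,.67,-.30,-.02,.00035))
P=cloud(f).reshape(-1,3)
for nm,(cx,cy) in {'b':(.5945,-.179),'y':(.5875,-.237)}.items():
        m=(abs(P[:,0]-cx)<.018)&(abs(P[:,1]-cy)<.016)&(P[:,2]>.053)&(P[:,2]<.064)
        p=P[m]
        if len(p)>5: print(nm,len(p),p.mean(0).round(4),p.min(0).round(4),p.max(0).round(4))
E
python3 tabs.py
```

```text
t: 7.85
eef_pos: [0.5869, -0.2304, 0.3211]
ee_rot: [-3.142, 0.0, -0.125]
force: [-1.1, -0.4, -0.1]
width: 0.039
b 598 [ 0.5953 -0.1798  0.0576] [ 0.583  -0.1873  0.053 ] [ 0.6067 -0.1707  0.06  ]
y 588 [ 0.5896 -0.2371  0.0576] [ 0.5762 -0.2447  0.053 ] [ 0.6009 -0.2294  0.0601]
green [ 0.5761 -0.0573  0.0245]
red [ 0.569  -0.1166  0.0245]
blue [ 0.562  -0.1743  0.0245]
yellow [ 0.5549 -0.2313  0.0245]
```

View pics/o5.png

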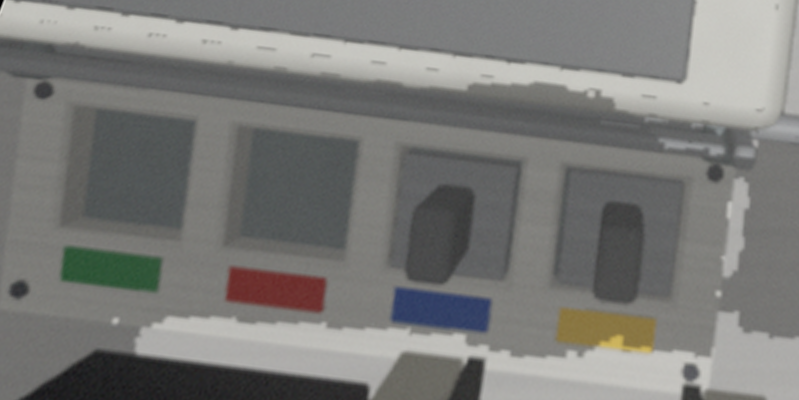

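View pics/w5.png

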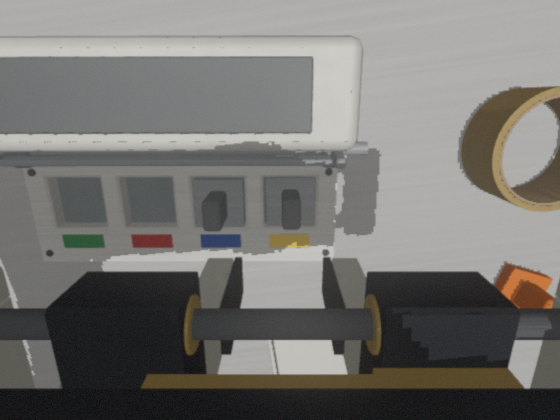

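```bash
python3 -m handwheel '[[0.1,-0.7,-4,0],[0.04,0,-4,0],[0,0,-2.5,0],[0,0,-1,0],[0,0,0,0],[0,0,0,0]]' 0.6
python3 -m handwheel '[[0,0,0,0],[0,0,0,0],[0,0,0,0],[0,0,0,0]]' 1 40
python3 -m handwheel '[[0,0,0.5,0],[0,0,1,0],[0,0,2,0],[0,0,3,0],[0,0,1,0],[0,0,0,0],[0,0,0,0]]'
```

```text
t: 8.55
eef_pos: [0.589, -0.2376, 0.2075]
ee_rot: [3.141, -0.002, -0.121]
force: [0.1, -0.0, 0.1]
width: 0.0351
t: 8.95
eef_pos: [0.5885, -0.2377, 0.207]
ee_rot: [3.142, -0.001, -0.121]
force: [-0.9, 2.1, 4.1]
width: 0.0136
t: 9.65
eef_pos: [0.5878, -0.2375, 0.2806]
ee_rot: [-3.141, 0.0, -0.121]
force: [-0.3, -0.6, -1.5]
width: 0.0137
```

```bash
python3 -m handwheel '[[-2,-1,0,0],[-4,-2,0,0],[-4,-2,0,0],[-4,-2,0,0],[-2.3,-1.7,-1,0],[0,0,-3,0],[0,0,-2,0],[0,0,-1,0],[0,0,-0.5,0],[0,0,-0.3,0],[0,0,0,0],[0,0,0,0]]'
```

```text
t: 10.85
eef_pos: [0.4257, -0.3246, 0.2037]
ee_rot: [3.141, -0.001, -0.12]
force: [-0.4, -0.3, -0.8]
width: 0.0136
```

```bash
python3 -m handwheel '[[0,0,-0.15,0],[0,0,-0.1,0],[0,0,0,0],[0,0,0,0]]'
python3 -m handwheel '[[0,0,0,0],[0,0,0,0],[0,0,0,0],[0,0,1,0],[0,0,3,0],[0,0,3.5,0],[3,3,1,0],[4,4,0,0],[4,4,0,0],[4,3.5,0,0],[1.8,0,0,0],[0,0,0,0],[0,0,0,0]]' 0.6
python3 - <<'E'
from h import *
f=grab('wrist','w6.png'); f=grab('scene','s6.png')
E
```

```text
t: 11.25
eef_pos: [0.4255, -0.3247, 0.201]
ee_rot: [3.141, -0.001, -0.121]
force: [-0.3, 1.3, 2.9]
width: 0.0134
t: 12.55
eef_pos: [0.5815, -0.1908, 0.2857]
ee_rot: [-3.142, 0.001, -0.12]
force: [-0.8, -1.2, 0.1]
width: 0.0351
```

View pics/s6.png

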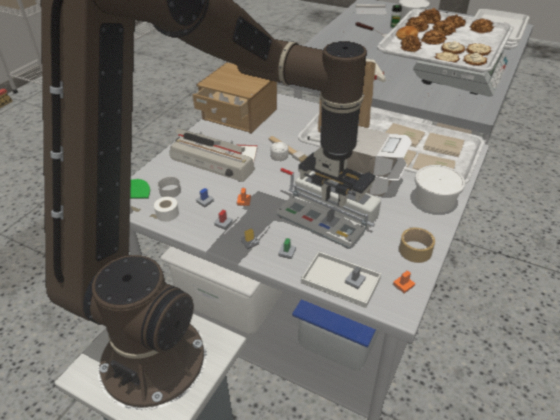

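```bash
python3 -m handwheel '[[1.3,1.1,0,0],[0,0,-2,0],[0,0,-3,0],[0,0,-2,0],[0,0,-0.9,0],[0,0,0,0],[0,0,0,0]]' 0.6
python3 -m handwheel '[[0,0,0,0],[0,0,0,0],[0,0,0,0],[0,0,0,0]]' 1 40
python3 -m handwheel '[[0,0,0.5,0],[0,0,1,0],[0,0,2,0],[0,0,3,0],[0,0,1,0],[0,0,0,0],[0,0,0,0]]'
```

```text
t: 13.35
eef_pos: [0.5951, -0.1802, 0.2076]
ee_rot: [3.141, -0.001, -0.121]
force: [0.1, 1.1, -0.3]
width: 0.0353
t: 13.75
eef_pos: [0.5948, -0.18, 0.2073]
ee_rot: [-3.142, -0.001, -0.121]
force: [-0.3, 0.8, 3.9]
width: 0.0136
t: 14.45
eef_pos: [0.5941, -0.1799, 0.2811]
ee_rot: [-3.141, 0.001, -0.121]
force: [-0.6, 0.2, -2.3]
width: 0.0136
```

```bash
python3 -m handwheel '[[-2,-1,0,0],[-4,-2,0,0],[-4,-2,0,0],[-4,-1.5,0,0],[-2.9,0,-1,0],[0,0,-3,0],[0,0,-2,0],[0,0,-1,0],[0,0,-0.5,0],[0,0,-0.3,0],[0,0,-0.15,0],[0,0,-0.1,0],[0,0,0,0],[0,0,0,0]]'
python3 -m handwheel '[[0,0,0,0],[0,0,0,0],[0,0,0,0],[0,0,1,0],[0,0,3,0],[0,0,3.5,0],[0,3,2,0],[0,3,2,0],[0,0,3,0],[0,0,3,0],[0,0,0,0],[0,0,0,0]]' 0.6
python3 - <<'E'
from h import *
f=grab('wrist','w7.png'); f=grab('scene','s7.png')
E
python3 blocks.py
```

```text
t: 15.85
eef_pos: [0.4257, -0.245, 0.2015]
ee_rot: [3.142, -0.001, -0.121]
force: [-0.1, 0.8, -1.2]
width: 0.0138
t: 17.05
eef_pos: [0.4254, -0.1849, 0.3773]
ee_rot: [-3.141, -0.003, -0.121]
force: [1.0, 0.2, -0.2]
width: 0.0354
scene red [220, 210, 5, 12, 45] med [0.4525 0.1007 0.043 ] lo [0.445 0.096 0.022] hi [0.467 0.112 0.053]
scene red [303, 216, 9, 5, 21] med [ 0.5689 -0.1176  0.0264] lo [ 0.562 -0.131  0.021] hi [ 0.58  -0.101  0.029]
scene yellow [246, 230, 7, 11, 62] med [ 0.4218 -0.0082  0.0381] lo [ 0.411 -0.015  0.021] hi [0.434 0.    0.051]
scene yellow [337, 231, 10, 6, 23] med [ 0.5567 -0.2309  0.0254] lo [ 0.547 -0.244  0.02 ] hi [ 0.563 -0.217  0.029]
scene blue [198, 182, 5, 4, 14] med [0.5398 0.238  0.0482] lo [0.535 0.234 0.043] hi [0.549 0.244 0.051]
scene blue [320, 224, 9, 4, 16] med [ 0.5644 -0.1732  0.0257] lo [ 0.559 -0.185  0.022] hi [ 0.569 -0.161  0.029]
side red [234, 195, 9, 8, 31] med [0.6656 0.0121 0.0897] lo [ 0.66  -0.016  0.078] hi [0.674 0.032 0.096]
side red [280, 202, 6, 4, 12] med [ 0.5678 -0.1159  0.0254] lo [ 0.562 -0.129  0.024] hi [ 0.571 
[... 316 characters left out ...]
.433 0.01  0.051]
side green [315, 207, 6, 8, 47] med [ 0.4349 -0.1114  0.0343] lo [ 0.425 -0.117  0.017] hi [ 0.445 -0.103  0.051]
side blue [232, 258, 8, 12, 74] med [0.5385 0.2468 0.0371] lo [0.53  0.24  0.016] hi [0.55  0.253 0.052]
wrist red [162, 26, 40, 15, 574] med [ 0.5689 -0.1168  0.0254] lo [ 0.562 -0.133  0.023] hi [ 0.576 -0.1    0.027]
wrist yellow [300, 27, 39, 14, 512] med [ 0.5548 -0.232   0.0254] lo [ 0.548 -0.248  0.024] hi [ 0.561 -0.216  0.028]
wrist yellow [81, 196, 32, 32, 660] med [ 0.428  -0.0105  0.0457] lo [ 0.415 -0.017  0.019] hi [0.438 0.004 0.05 ]
wrist blue [231, 26, 39, 15, 538] med [ 0.5617 -0.1745  0.0253] lo [ 0.555 -0.191  0.023] hi [ 0.569 -0.158  0.028]
```

View pics/s7.png

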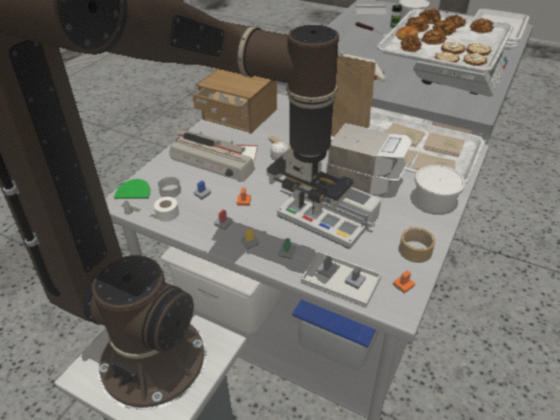

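View pics/w7.png

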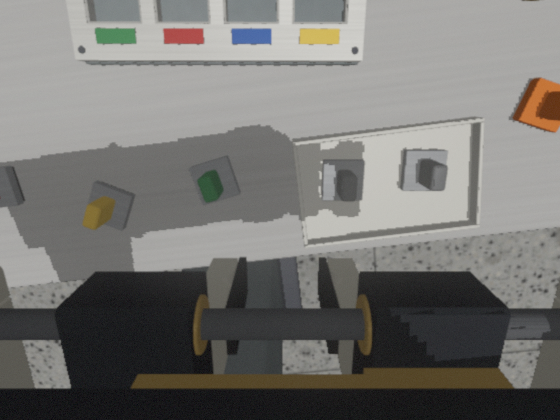

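```bash
cat > fit.py <<'E'
from h import *
import sys
# usage: fit.py cam x y
n,x,y=sys.argv[1],float(sys.argv[2]),float(sys.argv[3])
f=grab(n);P=cloud(f).reshape(-1,3)
q=P[(np.hypot(P[:,0]-x,P[:,1]-y)<.036)]
def rect(p,t):
    if len(p)<10: print(t,'few',len(p));return
    c,s,a=cv2.minAreaRect((p[:,:2]*1000).astype(np.float32))
    c=np.array(c);s=np.array(s); a=np.radians(a); 
    if s[0]<s[1]: s=s[::-1]; a+=np.pi/2
    a=(a+np.pi/2)%np.pi-np.pi/2
    print(t,len(p),'centre',c.round(1),'size',s.round(1),'long-axis yaw',round(a,3),'ztop',np.percentile(p[:,2],95).round(4),'mean',(p.mean(0)*1000).round(1))
rect(q[(q[:,2]>.0455)&(q[:,2]<.056)],'griptop')
rect(q[(q[:,2]>.011)&(q[:,2]<.018)],'plate')
E
python3 fit.py wrist .437 -.116; python3 fit.py wrist .425 -.006; python3 fit.py wrist .425 -.245;python3 fit.py wrist .425 -.325
```

```text
griptop 374 centre [ 439.2 -118.6] size [23.8 14.2] long-axis yaw 0.14 ztop 0.0492 mean [ 439.5 -118.8   47.8]
plate 1017 centre [ 438.9 -118.1] size [40.7 39.9] long-axis yaw -1.4 ztop 0.0154 mean [ 442.3 -121.6   14.1]
griptop 352 centre [425.7  -6.5] size [23.6 14.1] long-axis yaw -0.54 ztop 0.0492 mean [426.2  -6.9  47.8]
plate 959 centre [425.7  -6.1] size [40.7 40.2] long-axis yaw -0.516 ztop 0.0154 mean [428.  -12.3  14.1]
griptop 426 centre [ 425.2 -244.9] size [24.1 14. ] long-axis yaw -0.139 ztop 0.0531 mean [ 426.  -244.4   51.5]
plate 482 centre [ 425.6 -245. ] size [40.2 39.4] long-axis yaw 1.457 ztop 0.018 mean [ 431.2 -242.8   16.9]
griptop 464 centre [ 425.8 -324.1] size [23.3 13.7] long-axis yaw -0.115 ztop 0.0533 mean [ 426.3 -323.2   51.3]
plate 518 centre [ 425.3 -324.5] size [41. 40.] long-axis yaw 1.448 ztop 0.018 mean [ 431.  -317.3   16.5]
```

```bash
python3 -m handwheel '[[0.7,3,-3,0.1],[0.66,3.65,-4,0.1],[0,0,-4,0.075],[0,0,-4,0],[0,0,-2,0],[0,0,-1,0],[0,0,0,0],[0,0,0,0]]' 0.55
python3 -m handwheel '[[0,0,0,0],[0,0,0,0],[0,0,0,0],[0,0,0,0]]' 1 40
python3 -m handwheel '[[0,0,1,0],[0,0,3,0],[0,0,3,0],[0,0,2,0],[0,0,0,0],[0,0,0,0]]'
```

```text
t: 18.3
eef_pos: [0.4392, -0.1216, 0.2002]
ee_rot: [3.141, -0.001, 0.154]
force: [0.2, 0.4, 0.2]
width: 0.0393
t: 18.7
eef_pos: [0.4388, -0.1215, 0.2]
ee_rot: [-3.142, -0.001, 0.154]
force: [0.0, -0.0, 4.1]
width: 0.014
t: 19.3
eef_pos: [0.4383, -0.1216, 0.29]
ee_rot: [-3.141, -0.001, 0.154]
force: [-0.6, 0.1, -1.9]
width: 0.0137
```

```bash
python3 -m handwheel '[[2,0.7,0,-0.07],[3,1,0,-0.07],[3,1,0,-0.07],[3,1,0,-0.065],[3,1,0,0],[2,1,0,0],[1.1,0,0,0],[0,0,0,0],[0,0,0,0]]'
```

```text
t: 20.2
eef_pos: [0.6088, -0.0649, 0.2883]
ee_rot: [3.141, 0.003, -0.121]
force: [0.1, 0.6, -1.1]
width: 0.0142
```

```bash
python3 - <<'E'
from h import *
f=grab('wrist','w8.png')
E
python3 fit.py scene .609 -.0645; python3 tabs.py
```

```text
griptop few 0
plate 68 centre [616.2 -68.4] size [62.6 40. ] long-axis yaw 1.516 ztop 0.0169 mean [618.1 -61.5  13.3]
red [ 0.569  -0.1169  0.0245]
blue [ 0.5619 -0.1748  0.0245]
yellow [ 0.5547 -0.2325  0.0245]
```

View pics/w8.png

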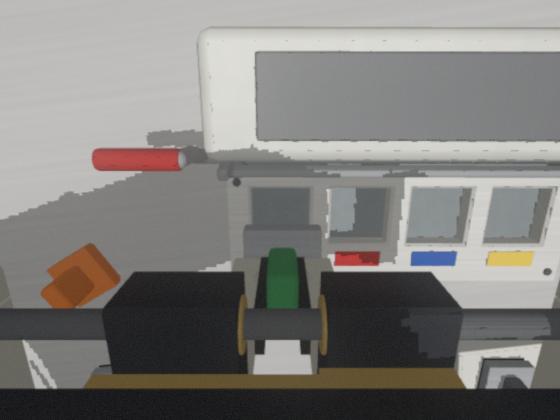

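```bash
python3 -m handwheel '[[0.03,0.03,-2,0],[0,0,-2.5,0],[0,0,-1.4,0],[0,0,-0.4,0],[0,0,-0.4,0],[0,0,-0.3,0],[0,0,0,0]]'

```

```text
t: 21.05
eef_pos: [0.6101, -0.0642, 0.2198]
ee_rot: [-3.141, -0.001, -0.121]
force: [-0.4, 0.9, -1.2]
width: 0.0135
```

```bash
python3 -m handwheel '[[0,0,-0.3,0],[0,0,-0.3,0],[0,0,-0.3,0],[0,0,-0.2,0],[0,0,0,0]]'

```

```text
t: 21.55
eef_pos: [0.61, -0.0642, 0.2101]
ee_rot: [3.141, -0.001, -0.12]
force: [-4.9, 1.1, 14.0]
width: 0.014
```

```bash
python3 -m handwheel '[[0,0,-0.15,0],[0,0,0,0],[0,0,0,0]]'
python3 -m handwheel '[[0,0,0,0],[0,0,0,0],[0,0,0,0],[0,0,1,0],[-0.5,0,2.5,0],[-1,0,3,0],[-2,0,3,0],[-2,0,2,0],[0,0,0,0],[0,0,0,0]]' 0.6
python3 fit.py wrist .609 -.0645
python3 - <<'E'
from h import *
f=grab('wrist','w9.png')
P=cloud(f).reshape(-1,3); m=(np.hypot(P[:,0]-.609,P[:,1]+.0645)<.027)&(P[:,2]>.005)&(P[:,2]<.04)
print(np.percentile(P[m][:,2],[5,25,50,75,95]))
E
```

```text
t: 21.85
eef_pos: [0.6099, -0.0642, 0.21]
ee_rot: [3.141, -0.001, -0.12]
force: [-11.5, 3.1, 24.6]
width: 0.0136
t: 22.85
eef_pos: [0.5549, -0.0642, 0.323]
ee_rot: [-3.141, -0.002, -0.121]
force: [-0.4, 0.0, -0.4]
width: 0.0352
griptop 67 centre [611.3 -64.3] size [22.  13.9] long-axis yaw -0.12 ztop 0.0559 mean [616.1 -65.7  53.5]
plate 206 centre [616.1 -64.5] size [57.6 43.2] long-axis yaw -0.124 ztop 0.0175 mean [603.2 -61.8  13.9]
[0.01696425 0.02331852 0.02401151 0.0245769  0.02535746]
```

View pics/w9.png

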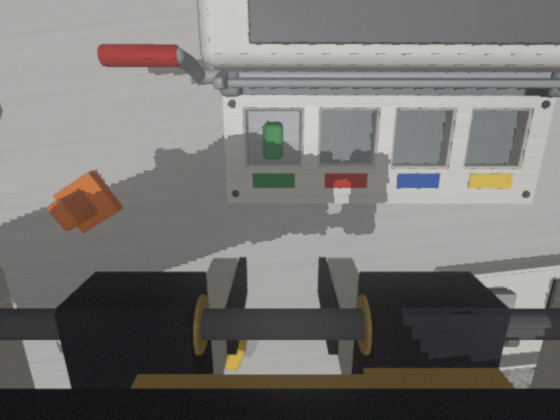

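```bash
python3 -m handwheel '[[-2,1,0,-0.07],[-3,1.5,0,-0.07],[-3,1.5,0,-0.07],[-3,1.5,0,-0.07],[-2,0.3,0,-0.07],[0,0,0,-0.06],[0,0,0,0],[0,0,0,0]]' 0.5
python3 fit.py scene .4257 -.006; python3 fit.py side .4257 -.006;python3 fit.py wrist .4257 -.006
```

```text
t: 23.75
eef_pos: [0.4255, -0.0061, 0.3215]
ee_rot: [3.141, 0.001, -0.529]
force: [-0.3, -1.4, 0.2]
width: 0.0441
griptop 26 centre [424.5  -4.4] size [20.4 14.9] long-axis yaw -0.348 ztop 0.0504 mean [423.4  -4.3  48.3]
plate 92 centre [425.5  -4.6] size [42.9 41.9] long-axis yaw 1.097 ztop 0.0176 mean [419.8  -8.1  14.3]
griptop 20 centre [422.6  -1.9] size [19.4 15.6] long-axis yaw -0.618 ztop 0.0531 mean [422.2  -1.3  49. ]
plate 69 centre [424.3  -3.5] size [43.9 40.2] long-axis yaw -0.556 ztop 0.0171 mean [420.7   1.9  14.4]
griptop 521 centre [425.8  -5.8] size [24.3 13.8] long-axis yaw -0.523 ztop 0.0491 mean [426.4  -6.1  47.8]
plate 1517 centre [425.7  -5.6] size [40.3 39.8] long-axis yaw -0.501 ztop 0.0153 mean [428.2  -7.2  14.2]
```

```bash
python3 -m handwheel '[[0,0,-3,0.01],[0,0,-4,0],[0,0,-3,0],[0,0,-1.5,0],[0,0,-0.9,0],[0,0,0,0],[0,0,0,0]]' 0.5
python3 -m handwheel '[[0,0,0,0],[0,0,0,0],[0,0,0,0],[0,0,0,0]]' 1 40
python3 -m handwheel '[[0,0,1,0],[0,0,3,0],[0,0,3,0],[0,0,2,0],[0,0,0,0],[0,0,0,0]]'
```

```text
t: 24.6
eef_pos: [0.4254, -0.0062, 0.1984]
ee_rot: [-3.141, -0.0, -0.521]
force: [0.4, 0.2, 0.4]
width: 0.0439
t: 25.0
eef_pos: [0.425, -0.0062, 0.1984]
ee_rot: [-3.141, -0.001, -0.521]
force: [0.6, 0.3, 0.4]
width: 0.0169
t: 25.6
eef_pos: [0.4246, -0.0063, 0.2885]
ee_rot: [-3.14, -0.001, -0.521]
force: [-0.5, -0.7, -1.3]
width: 0.0137
```

```bash
python3 -m handwheel '[[1.5,-2,0,0.07],[2,-3,0,0.07],[2,-3,0,0.07],[2,-3,0,0.07],[2,-3,0,0.06],[2,-3,0,0.06],[2,-3,0,0],[2,-2,0,0],[0.8,-1.1,0,0],[0,0,0,0],[0,0,0,0]]'
python3 - <<'E'
from h import *
f=grab('wrist','w10.png')
P=cloud(f).reshape(-1,3)
m=cmask(f,'yellow').reshape(-1)&(P[:,2]>.05)
print(np.percentile(P[m],[5,50,95],axis=0))
for n in ('scene','side'):
    f=grab(n);P=cloud(f).reshape(-1,3); m=cmask(f,'yellow').reshape(-1)&(P[:,2]>.05)&(P[:,0]<.8)&(P[:,1]<0)
    if m.sum(): print(n,m.sum(),np.percentile(P[m],[2,50,98],axis=0).round(4).tolist())
E
```

```text
t: 26.7
eef_pos: [0.5872, -0.2369, 0.2867]
ee_rot: [-3.141, 0.003, -0.121]
force: [-0.1, 0.2, -0.5]
width: 0.0139
[[ 0.58681594 -0.26753982  0.11425392]
 [ 0.60569984 -0.23666064  0.19992652]
 [ 0.61412314 -0.20201198  0.20438112]]
scene 42 [[0.5739, -0.24, 0.1055], [0.5786, -0.234, 0.1253], [0.589, -0.2296, 0.137]]
side 29 [[0.5566, -0.2536, 0.1066], [0.573, -0.2292, 0.1335], [0.578, -0.1904, 0.2058]]
```

View pics/w10.png

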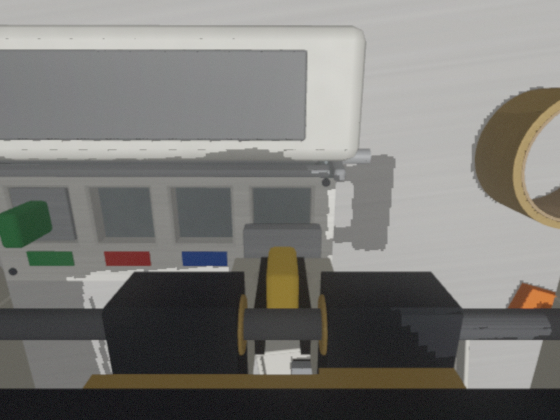

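```bash
python3 -m handwheel '[[0,0,-2,0],[0,0,-2.5,0],[0,0,-1.2,0],[0,0,-0.4,0],[0,0,-0.4,0],[0,0,-0.4,0],[0,0,0,0]]'
python3 -m handwheel '[[0,0,-0.3,0],[0,0,-0.3,0],[0,0,-0.3,0],[0,0,-0.2,0],[0,0,0,0]]'
```

```text
t: 27.55
eef_pos: [0.588, -0.2372, 0.2192]
ee_rot: [-3.142, -0.0, -0.121]
force: [-0.3, 0.7, -1.3]
width: 0.0141
t: 28.05
eef_pos: [0.588, -0.2372, 0.2104]
ee_rot: [3.141, -0.001, -0.12]
force: [-7.3, 4.8, 18.7]
width: 0.0136
```

```bash
python3 -m handwheel '[[-0.05,0,-0.15,0],[0,0,-0.1,0],[0,0,0,0],[0,0,0,0]]'
python3 -m handwheel '[[0,0,0,0],[0,0,0,0],[0,0,0,0],[0,0,1,0],[-0.5,0,2.5,0],[-1,0,3,0],[-2,0,3,0],[-2,0,2,0],[0,0,0,0],[0,0,0,0]]' 0.6
cat > flush.py <<'E'
from h import *
f=grab('wrist')
P=cloud(f).reshape(-1,3)
e=np.array([.9926,-.1214]);ey=np.array([.1214,.9926])
for n,c in dict(g=(.6092,-.0645),r=(.6021,-.1221),b=(.5951,-.1796),y=(.588,-.2372)).items():
    d=P[:,:2]-c; a=d@e;b=d@ey
    m=(abs(a)<.018)&(abs(b)<.018)&((abs(a)>.014)|(abs(b)>.009))&(P[:,2]>.005)&(P[:,2]<.04)
    r=(((abs(a)>.0245)&(abs(a)<.027)&(abs(b)<.02)))&(P[:,2]>.015)&(P[:,2]<.04)
    if m.sum()>20: 
        o=[]
        for s1 in(-1,1):
            for s2 in (-1,1):
                k=m&(a*s1>0.005)&(b*s2>0.005); o.append(round(float(np.median(P[k][:,2])),4) if k.sum()>5 else None)
        print(n,m.sum(),'plate',np.median(P[m][:,2]).round(4),'quadrants',o,'rim',np.median(P[r][:,2]).round(4))
E
python3 flush.py; python3 fit.py wrist .588 -.2372
```

```text
t: 28.45
eef_pos: [0.5877, -0.2371, 0.2103]
ee_rot: [3.141, -0.003, -0.119]
force: [-10.2, 7.9, 35.9]
width: 0.0131
t: 29.45
eef_pos: [0.5324, -0.2373, 0.3213]
ee_rot: [-3.142, -0.002, -0.121]
force: [1.1, -0.3, -0.5]
width: 0.0352
g 909 plate 0.0242 quadrants [0.0242, 0.0242, 0.0242, 0.0243] rim 0.0242
r 1125 plate 0.0103 quadrants [0.0104, 0.0103, 0.0102, 0.0102] rim 0.0242
b 1209 plate 0.0102 quadrants [0.0102, 0.0101, 0.0102, 0.0102] rim 0.0243
y 1260 plate 0.0243 quadrants [0.0243, 0.0242, 0.0243, 0.0243] rim 0.0242
griptop 48 centre [ 588.9 -237.2] size [23.6 13.2] long-axis yaw -0.126 ztop 0.0559 mean [ 592.9 -236.3   54.6]
plate 189 centre [ 594.8 -237.2] size [57.4 43.2] long-axis yaw -0.118 ztop 0.0175 mean [ 584.9 -233.6   13.9]
```

```bash
python3 -m handwheel '[[-1,2,0,0],[-1,3,0,0],[-1,4,0,0],[-1,4,0,0],[-1,4,0,0],[-1,4,0,0],[-1,4,0,0],[-0.7,4,0,0],[0,3,0,0],[0,2,0,0],[0,0,0,0],[0,0,0,0]]' 0.5
python3 fit.py wrist .456 .105
python3 blocks.py scene
python3 - <<'E'
from h import *
f=grab('wrist','w11.png')
E
```

```text
t: 30.75
eef_pos: [0.4555, 0.1033, 0.3195]
ee_rot: [3.14, 0.002, -0.119]
force: [0.0, -0.9, -0.3]
width: 0.0441
griptop 517 centre [458.8 104.3] size [23.6 13.8] long-axis yaw -0.027 ztop 0.0491 mean [459.1 104.2  47.8]
plate 1556 centre [458.5 104.3] size [40.4 39.9] long-axis yaw -0.013 ztop 0.0153 mean [461.4 103.7  14.2]
scene red [281, 169, 11, 5, 26] med [0.6688 0.0028 0.09  ] lo [ 0.663 -0.015  0.085] hi [0.674 0.023 0.096]
scene red [220, 211, 6, 11, 46] med [0.4523 0.1012 0.0385] lo [0.444 0.098 0.021] hi [0.466 0.107 0.051]
scene red [303, 216, 9, 5, 21] med [ 0.5692 -0.1172  0.0245] lo [ 0.563 -0.13   0.02 ] hi [ 0.577 -0.101  0.03 ]
scene yellow [346, 216, 7, 12, 52] med [ 0.583  -0.238   0.0534] lo [ 0.572 -0.243  0.034] hi [ 0.6   -0.23   0.063]
scene yellow [337, 231, 10, 5, 23] med [ 0.5571 -0.2292  0.0249] lo [ 0.551 -0.243  0.021] hi [ 0.562 -0.216  0.029]
scene blue [198, 181, 6, 10, 33] med [0.5419 0.2377 0.0431] lo [0.534 0.231 0.026] hi [0.553 0.246 0.053]
scene blue [320, 224, 9, 4, 16] med [ 0.5632 -0.1722  0.0251] lo [ 0.559 -0.186  0.022] hi [ 0.571 -0.159  0.029]
```

View pics/w11.png

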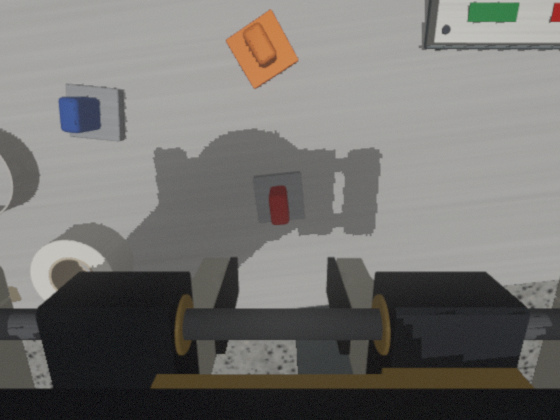

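```bash
python3 -m handwheel '[[0.3,0.1,-3,0.05],[0,0,-4,0.05],[0,0,-3,0],[0,0,-1.4,0],[0,0,-0.8,0],[0,0,0,0],[0,0,0,0]]' 0.6
python3 -m handwheel '[[0,0,0,0],[0,0,0,0],[0,0,0,0],[0,0,0,0],[0,0,0,0]]' 1 40
python3 -m handwheel '[[0,0,1,0],[0,0,3,0],[0,0,3,0],[0,0,2,0],[0,0,0,0],[0,0,0,0]]'
```

```text
t: 31.6
eef_pos: [0.4589, 0.1036, 0.1991]
ee_rot: [-3.141, -0.001, -0.021]
force: [0.1, 0.4, -0.0]
width: 0.0351
t: 32.1
eef_pos: [0.4586, 0.1039, 0.199]
ee_rot: [-3.141, -0.001, -0.02]
force: [-1.7, 0.2, 5.7]
width: 0.0136
t: 32.7
eef_pos: [0.4582, 0.1036, 0.2888]
ee_rot: [-3.141, -0.001, -0.021]
force: [0.6, 0.1, -1.4]
width: 0.0138
```

```bash
python3 -m handwheel '[[1.4,-2,0,-0.05],[2,-3,0,-0.05],[2,-3,0,0],[2,-3,0,0],[2,-3,0,0],[2,-3,0,0],[1.5,-3,0,0],[1.4,-2.6,0,0],[0,0,0,0],[0,0,0,0]]'
python3 - <<'E'
from h import *
f=grab('wrist','w12.png')
for n in ('scene','side'):
    f=grab(n);P=cloud(f).reshape(-1,3); m=cmask(f,'red').reshape(-1)&(P[:,2]>.1)&(P[:,0]<.8)&(P[:,1]<0)
    if m.sum(): print(n,m.sum(),np.percentile(P[m],[2,50,98],axis=0).round(4).tolist())
E
```

```text
t: 33.7
eef_pos: [0.6009, -0.123, 0.2864]
ee_rot: [3.141, 0.003, -0.123]
force: [-0.5, 0.3, -1.7]
width: 0.0136
scene 37 [[0.587, -0.1252, 0.1085], [0.591, -0.1203, 0.1263], [0.6033, -0.1158, 0.1377]]
side 23 [[0.5842, -0.1272, 0.1043], [0.5877, -0.1163, 0.1219], [0.5915, -0.1091, 0.1367]]
```

View pics/w12.png

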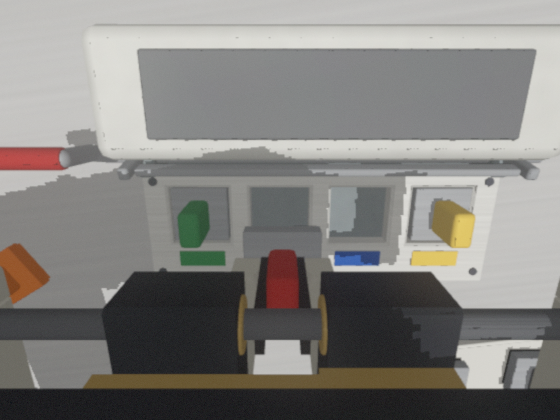

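```bash
python3 -m handwheel '[[0,0.05,-2,0],[0,0,-2.5,0],[0,0,-1.2,0],[0,0,-0.4,0],[0,0,-0.4,0],[0,0,-0.4,0],[0,0,0,0]]'
python3 -m handwheel '[[0,0,-0.3,0],[0,0,-0.3,0],[0,0,-0.3,0],[0,0,-0.2,0],[0,0,0,0]]'
```

```text
t: 34.55
eef_pos: [0.6015, -0.1217, 0.2197]
ee_rot: [-3.142, -0.0, -0.121]
force: [0.5, -0.3, -0.5]
width: 0.0133
t: 35.05
eef_pos: [0.6014, -0.1218, 0.209]
ee_rot: [3.141, -0.0, -0.121]
force: [-2.7, 0.6, 4.4]
width: 0.0138
```

```bash
python3 -m handwheel '[[0,0,-0.2,0],[0,0,-0.1,0],[0,0,0,0],[0,0,0,0]]'
python3 -m handwheel '[[0,0,0,0],[0,0,0,0],[0,0,0,0],[0,0,1,0],[-0.5,0,2.5,0],[-1,0,3,0],[-2,0,3,0],[-2,0,2,0],[0,0,0,0],[0,0,0,0]]' 0.6
python3 flush.py
```

```text
t: 35.45
eef_pos: [0.6013, -0.1217, 0.209]
ee_rot: [3.141, -0.001, -0.12]
force: [-11.7, 4.6, 28.7]
width: 0.0141
t: 36.45
eef_pos: [0.5464, -0.1218, 0.3214]
ee_rot: [-3.141, -0.002, -0.121]
force: [0.2, -0.7, -0.2]
width: 0.0353
g 971 plate 0.0242 quadrants [0.0242, 0.0244, 0.0242, 0.0242] rim 0.0243
r 1228 plate 0.0242 quadrants [0.0241, 0.0242, 0.0243, 0.0242] rim 0.0243
b 1211 plate 0.0102 quadrants [0.0104, 0.0103, 0.0101, 0.0102] rim 0.0243
y 923 plate 0.0242 quadrants [0.0245, 0.0242, 0.0243, 0.0243] rim 0.0242
```

```bash
python3 -m handwheel '[[0,2,0,0],[0,3,0,0],[0,4,0,0],[0,4,0,0],[0,4,0,0],[0,4,0,0],[0,4,0,0],[-0.5,4,0,0],[0,4,0,0],[0,2.3,0,0],[0,1,0,0],[0,0,0,0],[0,0,0,0]]' 0.5
python3 fit.py wrist .541 .242
python3 - <<'E'
from h import *
f=grab('wrist','w13.png')
E
```

```text
t: 37.8
eef_pos: [0.5415, 0.2407, 0.3195]
ee_rot: [3.14, 0.001, -0.121]
force: [-0.9, -0.4, 0.2]
width: 0.0437
griptop 523 centre [544.8 240. ] size [23.5 13.8] long-axis yaw -0.2 ztop 0.0491 mean [545.3 239.9  47.9]
plate 1562 centre [544.8 239.9] size [40.3 40. ] long-axis yaw -0.225 ztop 0.0153 mean [547.6 239.7  14.2]
```

View pics/w13.png

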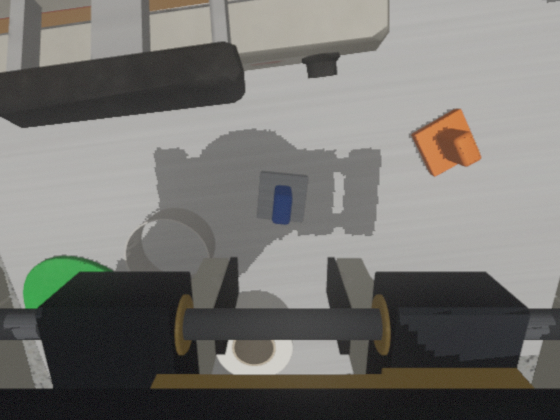

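```bash
python3 -m handwheel '[[0.33,-0.05,-3,-0.045],[0,0,-4,-0.045],[0,0,-3,0],[0,0,-1.4,0],[0,0,-0.8,0],[0,0,0,0],[0,0,0,0]]' 0.6
python3 -m handwheel '[[0,0,0,0],[0,0,0,0],[0,0,0,0],[0,0,0,0],[0,0,0,0]]' 1 40
python3 -m handwheel '[[0,0,1,0],[0,0,3,0],[0,0,3,0],[0,0,2,0],[0,0,0,0],[0,0,0,0]]'
```

```text
t: 38.6
eef_pos: [0.5453, 0.241, 0.1998]
ee_rot: [-3.14, -0.001, -0.211]
force: [0.2, 0.3, 0.5]
width: 0.0351
t: 39.1
eef_pos: [0.5449, 0.2409, 0.1991]
ee_rot: [-3.141, -0.001, -0.211]
force: [-1.0, 0.1, 5.5]
width: 0.0138
t: 39.7
eef_pos: [0.5446, 0.2407, 0.289]
ee_rot: [-3.141, -0.0, -0.211]
force: [0.2, 0.1, -0.9]
width: 0.0134
```

```bash
python3 -m handwheel '[[0,-2,0,0.045],[0,-3,0,0.045],[0,-4,0,0],[0,-4,0,0],[0,-4,0,0],[0,-4,0,0],[1,-4,0,0],[1,-4,0,0],[1,-4,0,0],[1,-4,0,0],[1,-3,0,0],[0,-2,0,0],[0,0,0,0],[0,0,0,0]]'
python3 - <<'E'
from h import *
f=grab('wrist','w14.png')
for n in ('scene','side'):
    f=grab(n);P=cloud(f).reshape(-1,3); m=cmask(f,'blue').reshape(-1)&(P[:,2]>.1)&(P[:,0]<.8)&(P[:,1]<0)
    if m.sum(): print(n,m.sum(),np.percentile(P[m],[2,50,98],axis=0).round(4).tolist())
E
```

```text
t: 41.1
eef_pos: [0.5942, -0.1796, 0.2871]
ee_rot: [-3.142, 0.003, -0.122]
force: [-0.7, -0.3, -1.4]
width: 0.0136
scene 34 [[-0.4257, -0.5757, 0.1136], [0.582, -0.1786, 0.1323], [0.5893, -0.1734, 1.0154]]
side 19 [[0.5777, -0.1803, 0.1071], [0.5806, -0.1728, 0.1242], [0.5854, -0.1627, 0.1392]]
```

View pics/w14.png

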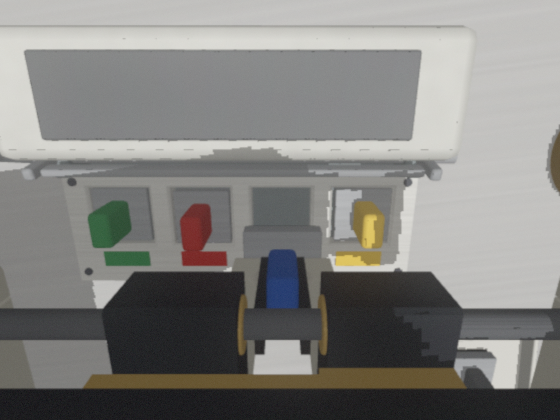

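```bash
python3 -m handwheel '[[-0.03,0,-2,0],[0,0,-2.5,0],[0,0,-1.2,0],[0,0,-0.4,0],[0,0,-0.4,0],[0,0,-0.4,0],[0,0,0,0]]'
python3 -m handwheel '[[0,0,-0.3,0],[0,0,-0.3,0],[0,0,-0.3,0],[0,0,-0.2,0],[0,0,0,0]]'
```

```text
t: 41.95
eef_pos: [0.5945, -0.1792, 0.2197]
ee_rot: [-3.142, -0.0, -0.121]
force: [-0.2, 0.0, -0.8]
width: 0.0136
t: 42.45
eef_pos: [0.5944, -0.1793, 0.2091]
ee_rot: [3.141, -0.0, -0.12]
force: [-1.8, 1.1, 5.6]
width: 0.0135
```

```bash
python3 -m handwheel '[[0,0,-0.2,0],[0,0,-0.1,0],[0,0,0,0],[0,0,0,0]]'
python3 -m handwheel '[[0,0,0,0],[0,0,0,0],[0,0,0,0],[0,0,1,0],[-0.5,0,2.5,0],[-1,0,3,0],[-2,0,3,0],[-2,0,2,0],[0,0,0,0],[0,0,0,0]]' 0.6
python3 flush.py
python3 - <<'E'
from h import *
f=grab('wrist','w15.png'); f=grab('scene','s15.png')
E
```

```text
t: 42.85
eef_pos: [0.5943, -0.1792, 0.2091]
ee_rot: [3.141, -0.001, -0.12]
force: [-11.3, 7.1, 29.5]
width: 0.0136
t: 43.85
eef_pos: [0.5394, -0.1793, 0.3214]
ee_rot: [-3.141, -0.002, -0.121]
force: [-0.5, -0.3, -0.3]
width: 0.0349
g 897 plate 0.0242 quadrants [0.0243, 0.0243, 0.0242, 0.0242] rim 0.0242
r 947 plate 0.0243 quadrants [0.0243, 0.0243, 0.0242, 0.0242] rim 0.0242
b 1239 plate 0.0243 quadrants [0.0242, 0.0242, 0.0242, 0.0242] rim 0.0242
y 1068 plate 0.0242 quadrants [0.0242, 0.0242, 0.0242, 0.0242] rim 0.0242
```

View pics/w15.png

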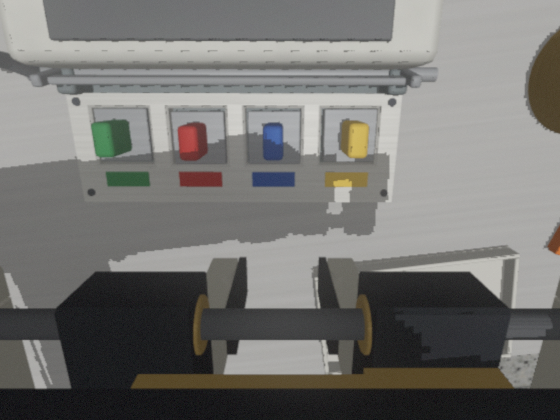

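View pics/s15.png

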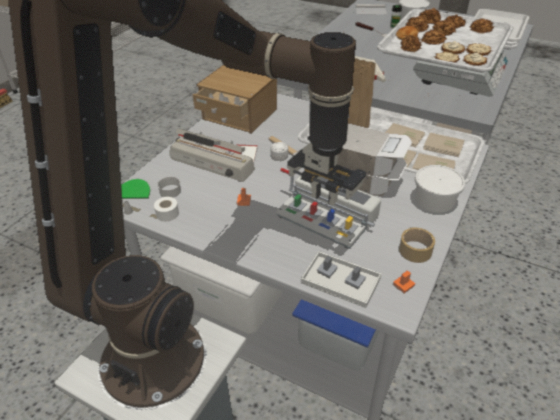

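```bash
python3 -m handwheel '[[1,1,0.5,-0.13],[1.2,1.5,0.5,-0.13],[1.2,1.5,0,-0.13],[1.2,1.5,0,-0.13],[1.2,1.5,0,-0.13],[1.2,1.5,0,-0.13],[1.2,1.5,0,-0.13],[1.2,1.5,0,-0.13],[1.2,1.5,0,-0.13],[1.2,1.5,0,-0.13],[1.2,1.5,0,-0.13],[0.2,1.5,0,-0.13],[0,0.5,0,-0.01],[0,0,0,0],[0,0,0,0]]' 0.55
python3 blocks.py wrist | grep red
python3 - <<'E'
from h import *
f=grab('wrist','w16.png')
E
```

```text
t: 45.5
eef_pos: [0.6713, 0.0004, 0.3299]
ee_rot: [3.141, -0.0, -1.688]
force: [0.3, 0.8, 0.4]
width: 0.0395
wrist red [392, 8, 20, 51, 783] med [ 0.5692 -0.1175  0.0254] lo [ 0.562 -0.134  0.023] hi [ 0.577 -0.1    0.028]
wrist red [342, 13, 44, 29, 1090] med [ 0.603  -0.1198  0.0575] lo [ 0.589 -0.128  0.028] hi [ 0.613 -0.114  0.06 ]
wrist red [276, 202, 16, 61, 926] med [0.67   0.0011 0.0913] lo [ 0.663 -0.019  0.088] hi [0.677 0.024 0.094]
```

View pics/w16.png

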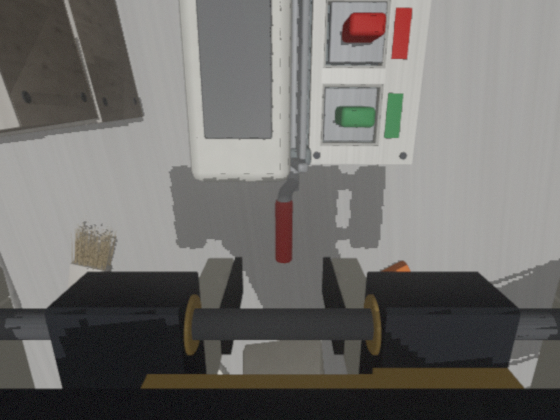

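```bash
python3 -m handwheel '[[-0.1,0.05,-3,0],[0,0,-3,0],[0,0,-1.6,0],[0,0,-0.9,0],[0,0,0,0],[0,0,0,0]]'
python3 -m handwheel '[[0,0,0,0],[0,0,0,0],[0,0,0,0],[0,0,0,0],[0,0,0,0]]' 1 15
```

```text
t: 46.2
eef_pos: [0.6709, 0.001, 0.2464]
ee_rot: [-3.14, 0.0, -1.69]
force: [-0.0, 0.1, 0.2]
width: 0.0394
t: 46.7
eef_pos: [0.6705, 0.0013, 0.2458]
ee_rot: [-3.141, 0.0, -1.691]
force: [-0.8, 0.0, 1.2]
width: 0.0114
```

```bash
python3 -m handwheel '[[-0.7,0.09,0.04,0],[-0.79,0.1,-0.05,0],[-0.78,0.1,-0.15,0],[-0.75,0.09,-0.26,0],[-0.71,0.09,-0.36,0],[-0.65,0.08,-0.46,0],[-0.59,0.07,-0.54,0],[-0.51,0.06,-0.62,0],[-0.42,0.05,-0.68,0],[-0.32,0.04,-0.73,0],[0,0,0,0],[0,0,0,0]]'
```

```text
t: 47.9
eef_pos: [0.6083, 0.0091, 0.2068]
ee_rot: [-3.141, 0.0, -1.691]
force: [5.2, 2.2, 1.6]
width: 0.0114
```

```bash
python3 -m handwheel '[[-0.05,0,-0.15,0],[0,0,-0.15,0],[0,0,0,0],[0,0,0,0]]'
```

```text
t: 48.3
eef_pos: [0.6082, 0.0092, 0.2057]
ee_rot: [-3.14, 0.0, -1.69]
force: [0.8, 2.5, 16.4]
width: 0.0113
```

```bash
python3 -m handwheel '[[0,0,0,0],[0,0,0,0],[0,0,0,0],[0,0,0,0],[0,0,1,0],[0,0,3,0],[0,0,4,0],[-2,-3,3,0],[-3,-3,3,0],[0,-2,2,0],[0,0,0,0],[0,0,0,0]]' 0.5
python3 blocks.py wrist | grep red
python3 flush.py
python3 - <<'E'
from h import *
f=grab('wrist','w17.png')
im=cv2.cvtColor(grab('side')['image'],cv2.COLOR_RGB2BGR)
cv2.imwrite('pics/sd17.png',cv2.resize(im[140:340,190:400],None,fx=2.9,fy=2.9,interpolation=cv2.INTER_CUBIC))
E
```

```text
t: 49.5
eef_pos: [0.5585, -0.0704, 0.3643]
ee_rot: [-3.14, 0.001, -1.692]
force: [0.1, 0.7, 0.2]
width: 0.0437
wrist red [258, 124, 13, 38, 446] med [ 0.569  -0.117   0.0253] lo [ 0.562 -0.133  0.023] hi [ 0.576 -0.1    0.027]
wrist red [209, 137, 29, 18, 473] med [ 0.6001 -0.1221  0.0578] lo [ 0.588 -0.129  0.051] hi [ 0.612 -0.114  0.061]
wrist red [235, 267, 12, 42, 363] med [0.6053 0.0079 0.0537] lo [ 0.564 -0.103  0.05 ] hi [0.615 0.031 0.265]
g 629 plate 0.0244 quadrants [0.024, 0.0243, 0.0248, 0.0312] rim 0.0242
r 931 plate 0.0244 quadrants [0.024, 0.0241, 0.0253, 0.0252] rim 0.0241
b 1164 plate 0.0244 quadrants [0.0241, 0.0243, 0.0255, 0.0252] rim 0.0243
y 654 plate 0.0243 quadrants [None, 0.0241, None, 0.0249] rim 0.0242
```

View pics/w17.png

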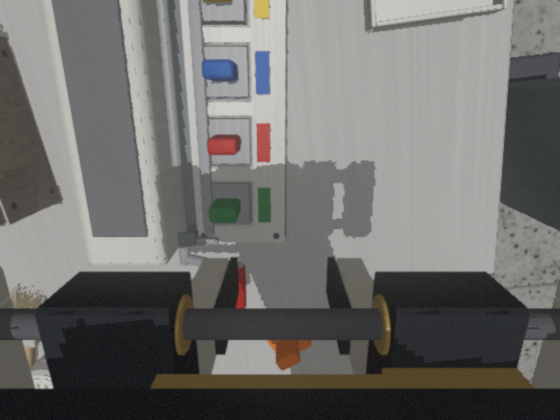

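View pics/sd17.png

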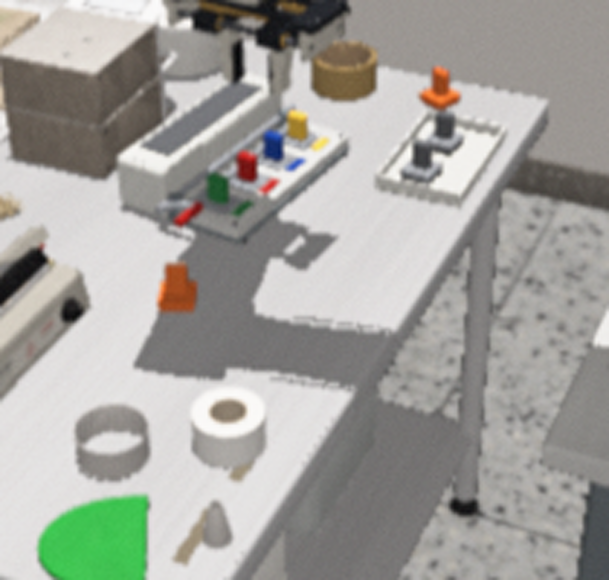

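```bash
python3 -m handwheel '[[0,3,0,0],[2,3,0,0],[2.5,2,-2,0],[0,0,-2,0],[0,0,0,0],[0,0,0,0]]'
python3 - <<'E'
from h import *
f=grab('wrist','w18.png');P=cloud(f)
m=cmask(f,'red')&(f['depth']>0);p=P[m];p=p[(p[:,2]>.035)&(p[:,2]<.08)&(p[:,1]>-.03)&(p[:,1]<.05)]
c=p.mean(0);print(c,len(p),p.min(0),p.max(0))
E
```

```text
t: 50.3
eef_pos: [0.6038, 0.0103, 0.3225]
ee_rot: [3.139, -0.001, -1.69]
force: [0.1, 0.6, 0.3]
width: 0.0437
[0.60776437 0.00963391 0.05301632] 767 [ 0.60043003 -0.01122081  0.04758789] [0.61584087 0.03152968 0.05574903]
```

```bash
python3 - <<'E'
from h import *
print(arm.job_done())
E
```

```text
the job is handed in; nothing more can be done
None
```

The box coder is ready, and I handed the job in at about 50 s of the 210 s allowed.

- **Lever up:** I swung it until it met its stop. The handle was then about 86 mm above the table, as the description gives.
- **Old blocks:** Two were present, in the blue and yellow pockets. Both now stand upright in the white tray.
- **Coloured blocks:** All four were present. I pressed green, yellow, red and blue into the pockets with their own tabs. The blue one had been knocked a few centimetres aside during the run, so I measured it again before picking it up.
- **Lever down:** I did this only once all four blocks were in.

**Last checks:**
- **Flush blocks:** Before clamping, every plate measured 24.2–24.3 mm high against a bed edge of 24.2 mm. After clamping the medians were 24.3–24.4 mm. The higher readings at the rear, mostly 25 mm and one of 31 mm at green, lie where the bar covers the plates.
- **Lever fully down:** It met its stop with about 16 N. The top of the handle measured 53.0 mm, 2 mm lower than at the start, which fits a centre height of 48 mm.
- **Other things:** I did not touch the orange look-alikes or the other bystanders, and they looked unmoved in the last side picture.

No check failed.

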